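# Add a slotted ballast disc to the tie-down hanger

## Task

The gazebo's tie-down needs more ballast: take the loose slotted disc from the table and slide it sideways, slot first, onto the hanger's flat-sided stem, under the cap and above the disc already there. Then turn it on the stem until its slot points to the opposite side from the lower disc's slot, so that neither can slip off, let it rest flat on the lower disc and let go. Feel your way gently (the stem bears only about 10 N of sideways push; do not ram the lower disc), do not shift the lower disc, and leave the other things on the table alone.

Things in the scene. Friction and masses are not known exactly. Their poses are not given: they have to be found in the camera images.
- disc: Loose disc to add, flat on the table: steel, 66 mm diameter, 14 mm thick, about 0.28 kg. Round hole of 17 mm in the middle; from it a slot 10 mm wide runs along local +x out through the rim, flaring to 22 mm over the last 8 mm. Two rim flats parallel to the slot, 58 mm apart (local y +-29 mm), 31 mm long. Origin: hole centre, on the underside; z up.
- disc_mouth (a point): Middle of the loose disc's slot mouth: 33 mm along its local +x from the origin, 7 mm above its underside.
- hanger: Fixed dark steel hanger. Foot 130 x 90 x 10 mm (long along local x); round pan, 66 mm diameter, top at 16 mm; rigid upright stem 13 mm (local x) by 7 mm (local y), carrying a cap of 32 mm diameter (54 to 59 mm above the table) and a tie eye up to 78 mm, 21 mm wide along x. The stem is clamped off-centre on the foot, by up to 3 mm in x and 5.5 mm in y. Origin: foot centre at table height; z up.
- seat (a point): On the foot's centre line, 30 mm above the table, level with the lower disc's top (the stem may be 3 mm off in hanger x, 5.5 mm in y). A slot passes the stem only when along hanger x, from either side. With its hole round the stem the loose disc has 2 mm play along and 1.5 mm across the slot each way, 1.1 mm while it turns; turned over 20 degrees it cannot slide off.
- lower_disc: The disc already on the hanger, loose on the pan (top 30 mm above the table), slot roughly to the hanger's +y. Steel, 66 mm diameter, 14 mm thick, shaped like the loose disc but with a worn hole of 29 mm, so loose that it does not show where the stem is. Origin: hole centre, on the underside; z up, local +x out of the slot's mouth.
- lower_disc_mouth (a point): Middle of the lower disc's slot mouth: 33 mm along its local +x from its origin, 7 mm above its underside.
- can: Bystander: upright plain aluminium drinks can, 66 mm in diameter, 115 mm tall; origin at the centre of its underside.
- tape: Bystander: grey roll lying flat, 96 mm outside and 66 mm inside diameter, 25 mm high; origin at the centre of its underside.
- screwdriver: Bystander: screwdriver lying along its local x; origin under its middle.
Things that resemble listed ones, but are neither listed nor needed, are in the scene too. What is shaped like the lower_disc but red is not meant.

How it is judged:
On the way, in this order (a step that is already met when the one before it is completed fails the run):
1. the disc is slid onto the stem: its hole round the stem (within 9 mm of the foot's centre line), under the cap, slot still along the stem's long side (within 0.25 rad) (horizontal distance between disc and seat below 0.009 m and height (world z) of disc between 0.028 and 0.042 m and angle between the x axis of disc and the x axis of hanger, either way round below 0.25 rad), for 0.05 s.
2. the disc is turned on the stem: its slot at least 0.7 rad from the stem's long side and at least 120 degrees from the lower disc's slot (mouths over 57 mm apart) (horizontal distance between disc and seat below 0.009 m and angle between the x axis of disc and the x axis of hanger, either way round above 0.7 rad and horizontal distance between disc_mouth and lower_disc_mouth above 0.057 m), for 0.1 s.
At the end, for the whole second after the job is handed in: Disc at rest, released, flat on the lower disc (origin 28 to 32.5 mm up, tilt < 0.06 rad), on the stem (within 9 mm of the foot's centre line), slot >= 0.7 rad off the stem's long side and >= 120 degrees from the lower slot (mouths > 57 mm apart); lower disc within 14 mm of it (all of step 2 and height (world z) of disc between 0.028 and 0.0325 m and angle between disc's own z axis and vertical below 0.06 rad and horizontal distance between lower_disc and seat below 0.014 m and linear speed of disc below 0.02 m/s); the robot touches nothing.
It fails at once if the disc is forced against the hanger with more than 13 N (contact force between disc and hanger above 13 N).
It fails at once if the disc is pressed on the lower disc with more than 25 N (contact force between disc and lower_disc above 25 N).
It fails at once if the lower disc is shifted or turned: its slot mouth moves more than 15 mm (distance of lower_disc_mouth from where it was at the start of the episode above 0.015 m).
It fails at once if a bystander is moved more than 20 mm (distance of any of can, tape, screwdriver from where it was at the start of the episode above 0.02 m).
It also fails if it takes over 61 s, if anything falls off the work surface, if the arm or the gripper's body presses on something with over 40 N, if the wrist force passes 120 N, or if a joint passes its speed limit or range.

## Robot

A 6-joint arm with a two-finger parallel gripper is mounted at the origin on the work surface. World frame = base frame: x ahead of the robot, y to its left, z up, the work surface at z = 0. Lengths are in m, angles in rad, forces in N, time in s.
With the tool pointing down it reaches from about 0.325 to 0.9 m from the base axis. Payload 6.1 kg.
Tool frame: the origin (TCP) lies on the mounting face of the last link; the fingertips stand 182 mm ahead of it and the grasp point (between the pads) lies 164 mm ahead of it; z points along the fingers, y is the direction in which the jaws open and shut (so a half turn about z gives the same grasp; the last joint's range is limited). The gripper opens to 87 mm and grips with 3 to 60 N. Pads are 19 mm wide; open, the fingers measure 117 mm over their backs; the gripper's body (75 mm by 190 mm) begins 51 mm behind the grasp point.
Start: joints at [-1.254, 0.22, 1.526, -0, 1.395, -0.126], TCP at [0.268, -0.565, 0.405] pointing down, gripper open.
Joint ranges: [-2.98, 2.98], [-0.91, 2.08], [0.09, 2.57], [-1.24, 4.39], [0.2, 2.65], [-2.68, 2.68]. Speed limits (rad/s): [2.57, 2.57, 3.01, 3.14, 3.14, 3.14].

## Interface

Orientations are given as [roll, pitch, yaw] about the fixed x, y, z axes, in that order (R = Rz(yaw) Ry(pitch) Rx(roll)).
In Python, from station import bot, vision, spotter gives the robot as it stands.
- The arm moves only by the tool arm_command, never from a script. Its argument "targets" is text: rows parted by semicolons, each of 7 numbers parted by spaces: the shift along the world's x, y, z as a fraction of full scale, then the turn, a rotation vector about the world's x, y, z as a fraction of full scale, then the opening, from -1 (shut) to 1 (fully open). A call has 1 to 5 rows; each row is the pose to reach, as a shift and turn from the pose commanded when the call began, turning the shorter way round; what a row does not reach only later rows make up. Full scale, the value 1, is 500 mm for a shift and 180 degrees for a turn. A row lasts 1/12 s, in which the tool goes at most 41.7 mm and 7.16 degrees, less where a joint would pass 70% of its speed; a pose out of reach is approached as far as the arm can. A call with a number of a shift or a turn outside -1 to 1 is refused whole. A call with a gripper value outside its range is refused whole. The fingers move at their own pace and stop on an object; the grip force is fixed at half the most. Time passes only in rows, so rows that repeat a pose let the fingers close. It gives the time, the measured TCP pose, the force and the opening at its end, in the units of the state.
- bot.observe(): the state, without advancing time (a new reading comes with each control period).
- vision.get_image(name): name is "scene" or "top"; returns a dict with "pixels" (480x640x3 uint8, red, green, blue), "vfov" (degrees; the focal length in pixels is half the picture's height over the tangent of half this angle, whatever the lens; pixels are square), "cx", "cy" (the principal point, pixels), "k1" (the pictures are not rectified: a ray, as slopes to the right and down, at radius r is drawn at 1 + k1 r^2 times it, then the intrinsics apply), "rvec" (rotation vector, rad) and "tvec" (3), from world to camera coordinates, as OpenCV has them. Camera axes: x right, y down, z forward; pixel columns grow to the right and rows downward; lengths in m; the calibration is good to about 2 mm. A picture is of the moment at which its call begins. There is no depth.
- bot.sign_off(): hands the job in, once; it reports no verdict.
Trained networks look in a picture, given as the dict that the camera call returned (one of the last four; its "shot" number tells which), for a name from the list of things; names that differ only in an ending like _2 or _b are one class to them, and where a whole thing is asked for, a point or a joint stands for the part that bears it (a point fixed in the world has none). Each returns a list of dicts, best first, with "score" (0 to 1); they miss things now and then, are a little off and sometimes report something else, mostly with a low value. They report only what shows in the picture. A call takes as long as a camera call. They do not tell look-alikes from the thing itself.
- spotter.find_in(picture, query): "extent" ([left, top, width, height] in pixels, round what is visible of it).
- spotter.masks_of(picture, query): "mask" (480x640 bool, what is visible of it) and "extent" ([left, top, width, height] in pixels, round what is visible of it).
- spotter.pinpoint(picture, query): "position" ([column, row] in pixels: a listed point, or the origin of a listed thing).
The state is a dict: "time_s": time; "q": joint angles; "joint_velocities": joint speeds; "joint_torque": joint torques, N m; "ee_pos": TCP position; "ee_rot": TCP orientation; "wrist_force": force on the tool from outside, world axes, zero at the start; "moment": the same for the moment, N m; "finger_gap": opening from 0.0 (shut) to 1.0 (fully open).
Only numpy, scipy, OpenCV 4.12 (cv2) and the standard library are available. Lean on these libraries where they do the work, as an engineer would, in place of code of your own. Each camera call takes 0.05 s, during which the arm holds its last target.

## Working session

There is one attempt and no reset: what is moved stays moved. The work goes in short steps, Python scripts to look and compute and a tool call to move; the robot and the scene stay as the last step left them, time stands still between calls to the robot, and variables do not carry over. Pictures are saved under pics/ and viewed, and the job is handed in when it is done.

Besides the shell and the picture viewer there is one more tool, called as name(argument=value, ...) on one line, values as JSON. arm_command: Moves the arm, as the interface text tells. Shift numbers are shares of 500 mm and turn numbers shares of 180 degrees, none past 1 either way. Its arguments: {"type":"object","properties":{"targets":{"type":"string"}},"required":["targets"]}

```bash
mkdir -p pics; ls; cat > h.py <<'E'
import numpy as np, cv2
from station import bot, vision, spotter
def K(p):
    f=240/np.tan(np.radians(p["vfov"])/2); return f,p["cx"],p["cy"]
def proj(p,X):
    X=np.atleast_2d(X).astype(float); R=cv2.Rodrigues(np.array(p["rvec"],float))[0]
    c=X@R.T+np.array(p["tvec"]); s=c[:,:2]/c[:,2:]; r2=(s**2).sum(1,keepdims=True)
    f,cx,cy=K(p); return s*(1+p["k1"]*r2)*f+[cx,cy]
def unproj(p,uv,z):
    uv=np.atleast_2d(uv).astype(float); f,cx,cy=K(p); d=(uv-[cx,cy])/f; s=d.copy()
    for _ in range(30): s=d/(1+p["k1"]*(s**2).sum(1,keepdims=True))
    R=cv2.Rodrigues(np.array(p["rvec"],float))[0]; C=-R.T@np.array(p["tvec"])
    D=np.c_[s,np.ones(len(s))]@R
    t=(z-C[2])/D[:,2]; return C+t[:,None]*D
def save(p,name,crop=None,sc=1):
    im=p["pixels"][:,:,::-1]
    if crop: x,y,w,h=crop; im=im[y:y+h,x:x+w]
    im=cv2.resize(im,None,fx=sc,fy=sc,interpolation=cv2.INTER_CUBIC); cv2.imwrite("pics/"+name,im)
E
python3 - <<'E'
from h import *
s=bot.observe(); print({k:np.round(v,3).tolist() for k,v in s.items()})
import pickle
for n in ["scene","top"]:
    p=vision.get_image(n); save(p,n+"0.png"); pickle.dump(p,open(n+"0.pkl","wb"))
    print(n,p["vfov"],p["k1"],p["cx"],p["cy"], p["rvec"],p["tvec"],p.get("shot"))
    for q in ["disc","lower_disc","hanger","can","tape","screwdriver"]:
        print(q,[(round(d["score"],2),np.round(d["extent"]).tolist()) for d in spotter.find_in(p,q)][:4])
    for q in ["disc","disc_mouth","lower_disc","lower_disc_mouth","hanger","seat"]:
        print(q,[(round(d["score"],2),np.round(d["position"],1).tolist()) for d in spotter.pinpoint(p,q)][:4])
E
```

```text
pics
{'time_s': 0.0, 'q': [-1.254, 0.221, 1.528, -0.0, 1.395, -0.126], 'joint_velocities': [0.001, -0.0, 0.001, -0.001, -0.001, 0.001], 'joint_torque': [0.0, -49.461, -38.738, 0.07, 0.057, -0.0], 'ee_pos': [0.268, -0.564, 0.404], 'ee_rot': [-3.14, -0.0, 0.443], 'wrist_force': [0.109, -0.578, -0.035], 'moment': [-0.038, -0.04, 0.052], 'finger_gap': 1.002}
scene 53.38717956166947 -0.08987228695033464 319.3303545245282 244.52992001806126 [ 1.90170032  1.17963395 -0.64811733] [-0.25798222 -0.25300978  1.40159157] 1
disc [(0.6, [361.0, 210.0, 27.0, 13.0])]
lower_disc [(0.97, [292.0, 235.0, 31.0, 27.0]), (0.81, [234.0, 248.0, 35.0, 18.0]), (0.75, [227.0, 215.0, 31.0, 22.0]), (0.7, [174.0, 267.0, 32.0, 24.0])]
hanger [(0.7, [217.0, 233.0, 70.0, 59.0])]
can [(0.8, [349.0, 258.0, 45.0, 79.0])]
tape [(0.69, [456.0, 211.0, 44.0, 31.0]), (0.2, [234.0, 248.0, 34.0, 17.0])]
screwdriver [(0.83, [83.0, 263.0, 70.0, 36.0]), (0.59, [236.0, 247.0, 34.0, 24.0]), (0.24, [457.0, 210.0, 43.0, 31.0])]
disc [(0.69, [373.4, 219.4])]
disc_mouth [(0.84, [380.5, 222.8])]
lower_disc [(0.85, [239.4, 231.8]), (0.7,
[... 411 characters left out ...]
.0])]
lower_disc [(0.9, [359.0, 308.0, 28.0, 30.0]), (0.88, [314.0, 250.0, 28.0, 22.0]), (0.75, [362.0, 251.0, 36.0, 28.0]), (0.67, [421.0, 250.0, 28.0, 26.0])]
hanger [(0.92, [355.0, 234.0, 48.0, 62.0])]
can [(0.57, [306.0, 132.0, 32.0, 43.0])]
tape [(0.56, [148.0, 201.0, 44.0, 43.0]), (0.33, [231.0, 269.0, 29.0, 29.0])]
screwdriver [(0.71, [468.0, 252.0, 47.0, 72.0])]
disc [(0.64, [245.7, 279.5])]
disc_mouth [(0.74, [246.3, 269.3])]
lower_disc [(0.86, [373.1, 322.5]), (0.75, [329.8, 264.2]), (0.68, [378.3, 266.5])]
lower_disc_mouth [(0.94, [339.4, 268.1]), (0.65, [367.8, 270.6]), (0.63, [442.7, 273.8]), (0.56, [373.3, 335.0])]
hanger [(0.93, [380.6, 264.1]), (0.25, [171.3, 223.2])]
seat []
```

```bash
python3 - <<'E'
import pickle; from h import *
p=pickle.load(open("top0.pkl","rb")); save(p,"top_c.png",(140,190,380,160),2)
save(p,"top_h.png",(340,220,75,90),8); save(p,"top_d.png",(215,255,60,60),9)
p=pickle.load(open("scene0.pkl","rb")); save(p,"scene_c.png",(70,180,400,170),2); save(p,"scene_h.png",(205,220,90,80),8)
save(p,"scene_d.png",(345,195,60,45),10)
E
```

```text
(no output)
```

View pics/top0.png

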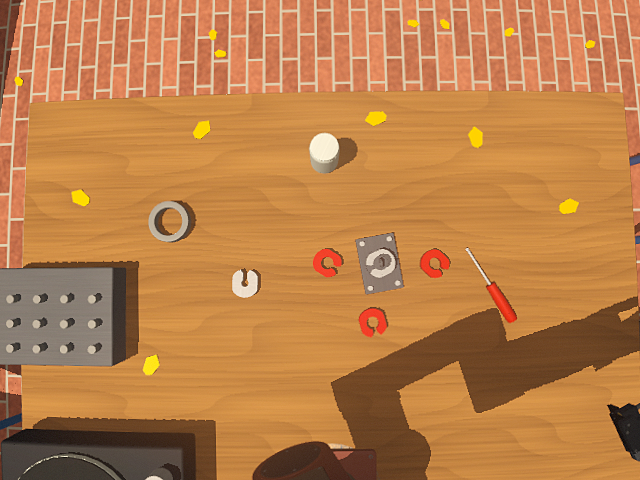

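View pics/scene0.png

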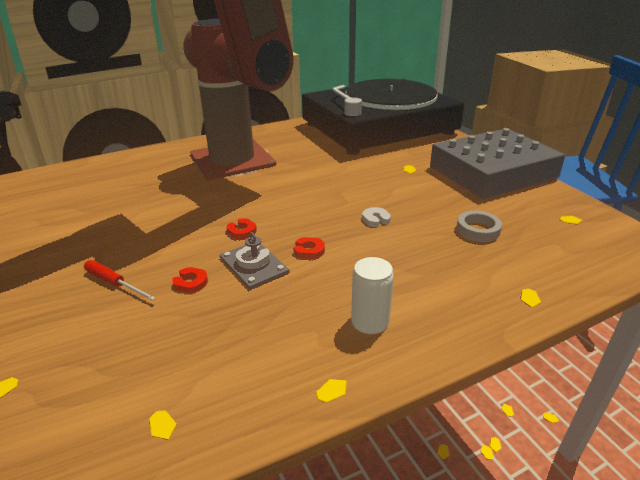

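```bash
sleep 1
```

```text
(no output)
```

View pics/top_c.png

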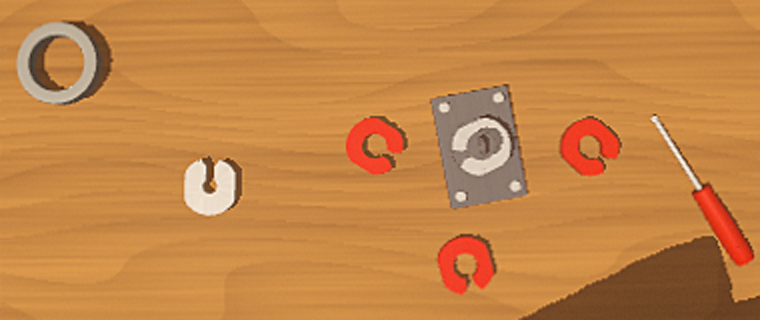

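View pics/scene_c.png

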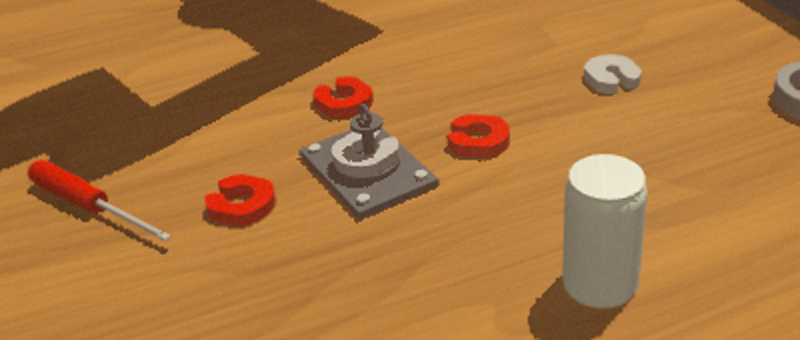

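View pics/top_h.png

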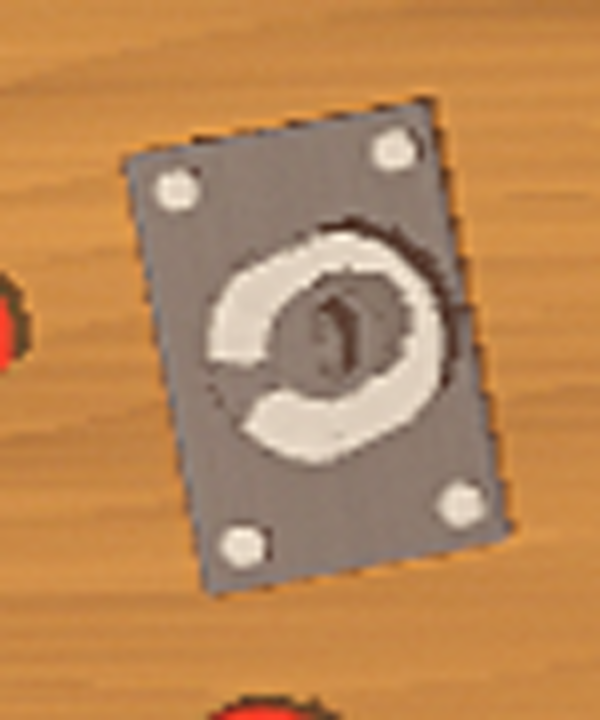

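View pics/top_d.png

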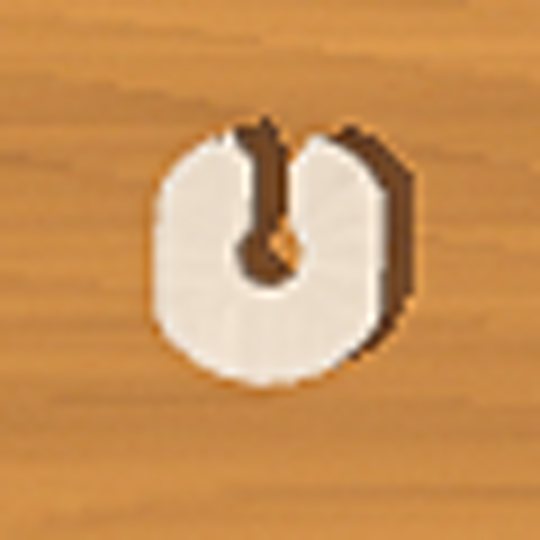

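View pics/scene_h.png

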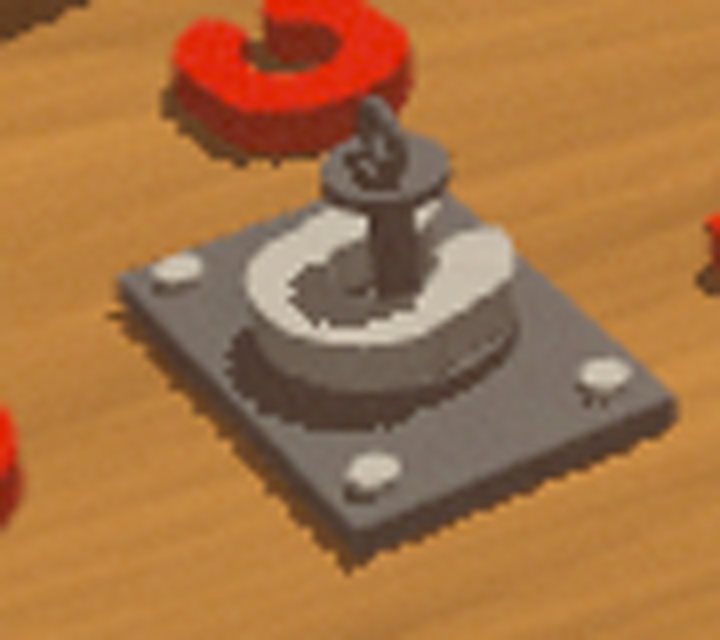

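View pics/scene_d.png

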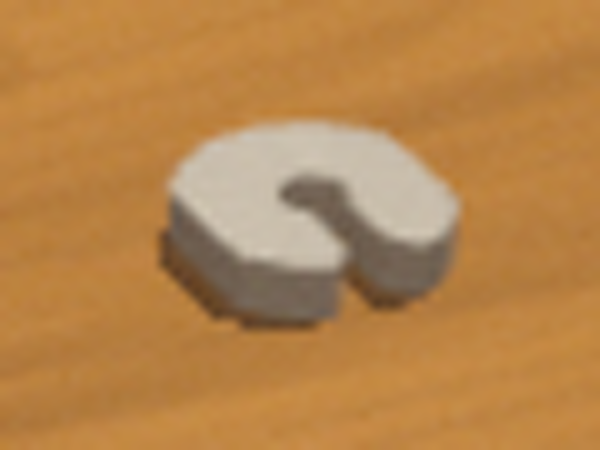

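The loose disc is the grey one at top (245,283), scene (375,217), with its slot up in the top picture. It could be confused with the red C-discs at top (327,262), (434,263) and (373,322), the grey lower disc on the hanger at (380,263), and the tape ring at (171,221). The close crop confirms a grey disc with a narrow slot and two flats. Next I'll fit the poses.

```bash
cat > fit.py <<'E'
from h import *
from scipy.optimize import minimize
def disc_poly(hole=8.5):
    a=np.linspace(0,2*np.pi,361)[:-1]; pts=[]
    outer=np.c_[33*np.cos(a),33*np.sin(a)]; outer[:,1]=np.clip(outer[:,1],-29,29)
    o=[p for p in outer if not(p[0]>0 and abs(p[1])<11)]
    ang=[np.arctan2(p[1],p[0])%(2*np.pi) for p in o]; o=[o[i] for i in np.argsort(ang)]
    xe=np.sqrt(33**2-121); h0=np.arcsin(5/hole)
    b=np.linspace(2*np.pi-h0,h0,60)
    inner=np.c_[hole*np.cos(b),hole*np.sin(b)]
    return np.array([[xe,11]]+o+[[xe,-11],[25,-5]]+inner.tolist()+[[25,5]])/1000
def place(P,x,y,th,z):
    c,s=np.cos(th),np.sin(th); return np.c_[P[:,0]*c-P[:,1]*s+x,P[:,0]*s+P[:,1]*c+y,np.full(len(P),z)]
SS=4
def render(p,polys,box):
    x,y,w,h=box; im=np.zeros((h*SS,w*SS),np.uint8)
    for X in polys:
        uv=(proj(p,X)-[x-.5,y-.5])*SS-.5
        cv2.fillPoly(im,[np.round(uv*256).astype(np.int32)],255,shift=8)
    return cv2.resize(im,(w,h),interpolation=cv2.INTER_AREA)/255.
def fit(p,box,img,polyf,x0,steps):
    x,y,w,h=box
    m=img
    def cost(v):
        r=render(p,polyf(v),box); A=np.c_[r.ravel(),np.ones(r.size)]
        return ((r-m)**2).mean()
    best=None
    sim=np.vstack([x0]+[np.array(x0)+np.eye(len(x0))[i]*steps[i] for i in range(len(x0))])
    o=minimize(cost,x0,method="Nelder-Mead",options=dict(initial_simplex=sim,xatol=1e-5,fatol=1e-8,maxiter=600))
    return o.x,o.fun
def lowsat(p,box):  # soft grey brightness
    x,y,w,h=box; im=p["pixels"][y:y+h,x:x+w].astype(float); return im
E
python3 - <<'E'
import pickle; from fit import *
for n,box,c in [("top",(222,260,46,46),(245,283)),("scene",(352,200,46,32),(375,216))]:
    p=pickle.load(open(n+"0.pkl","rb")); im=lowsat(p,box)
    b=im[:,:,2]  # blue: wood is low, grey high
    lo,hi=np.percentile(b,20),np.percentile(b,97); m=np.clip((b-lo)/(hi-lo),0,1)
    if n=="scene": m=np.clip((b-135)/(hi-135),0,1) if hi>150 else m
    print(n,lo,hi)
    P=disc_poly(); w=unproj(p,c,.014)[0]
    res=[]
    for th in np.radians(np.arange(0,360,45)):
        v,f=fit(p,box,m,lambda v:[place(P,v[0],v[1],v[2],.014)],[w[0],w[1],th],[.004,.004,.3]); res.append((f,v))
    res.sort(key=lambda t:t[0]); 
    for f,v in res[:3]: print(f,v[:2]*1000,np.degrees(v[2]))
    r=render(p,[place(P,*res[0][1],.014)],box)
    cv2.imwrite(f"pics/fit_{n}.png",cv2.resize(np.hstack([m,r])*255,None,fx=8,fy=8,interpolation=0))
# hanger corners
for n,g in [("top",[[355.5,239.5],[394,232.3],[403.5,286.5],[366,294]]),("scene",[[220,254.8],[256,237],[289,270],[249,286.5]])]:
    p=pickle.load(open(n+"0.pkl","rb")); w=unproj(p,g,.010)[:,:2]*1000
    print(n,w.round(1).tolist(),"ctr",w.mean(0).round(1),[np.linalg.norm(w[i]-w[(i+1)%4]).round(1) for i in range(4)],
     [np.degrees(np.arctan2(*(w[(i+1)%4]-w[i])[::-1])).round(1) for i in range(4)])
E
```

```text
top 67.0 211.0
0.0024920405733851255 [490.31239575 194.11595021] 358.3555241176661
0.00257798826157737 [490.23843309 194.17648465] -1.8063098351436804
0.044435286433697194 [490.09715549 193.84996128] 269.3008765273736
scene 62.0 173.0
0.015011897082774612 [490.96173441 193.14059044] -3.2011404406585586
0.0152242944884547 [491.10319922 193.16889047] 357.2961704685485
0.015276325171953476 [491.61156283 193.1060274 ] -5.020656565167239
top [[586.8, -64.2], [602.2, -154.1], [476.4, -173.0], [460.6, -85.9]] ctr [ 531.5 -119.3] [np.float64(91.2), np.float64(127.3), np.float64(88.4), np.float64(128.1)] [np.float64(-80.3), np.float64(-171.5), np.float64(100.3), np.float64(9.8)]
scene [[480.5, -172.5], [451.1, -83.8], [592.7, -66.3], [606.0, -152.8]] ctr [ 532.6 -118.8] [np.float64(93.5), np.float64(142.7), np.float64(87.5), np.float64(127.0)] [np.float64(108.4), np.float64(7.1), np.float64(-81.3), np.float64(-171.1)][ WARN:0@3.443] global loadsave.cpp:1063 imwrite_ Unsupported depth image for selected encoder is fallbacked to CV_8U.
```

```bash
cd pics; python3 -c "
import cv2,numpy as np
a=cv2.imread('fit_top.png');b=cv2.imread('fit_scene.png');w=max(a.shape[1],b.shape[1])
f=lambda i:cv2.copyMakeBorder(i,0,0,0,w-i.shape[1],0)
cv2.imwrite('fit.png',np.vstack([f(a),f(b)])[:600])"
```

```text
(no output)
```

View pics/fit.png

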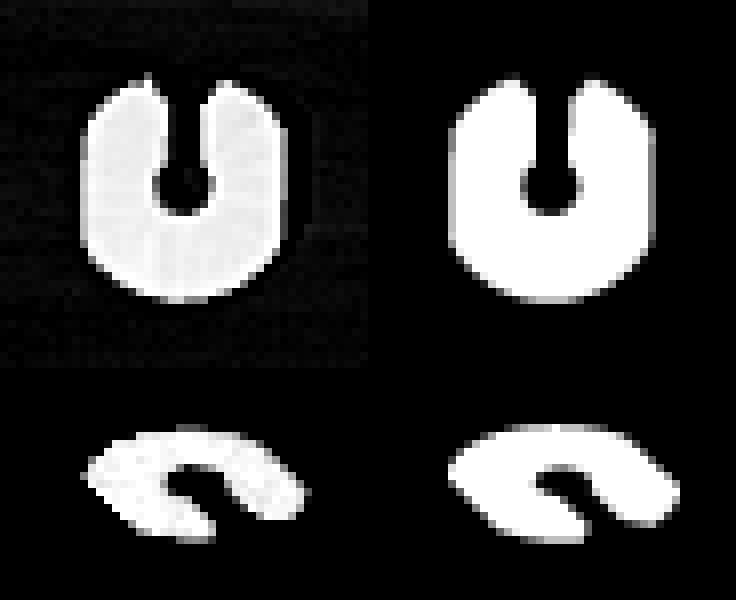

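```bash
python3 - <<'E' 2>/dev/null
import pickle; from fit import *
rect=np.array([[65,45],[-65,45],[-65,-45],[65,-45]])/1000
out={}
for n,box in [("top",(345,224,70,80)),("scene",(208,226,90,70))]:
    p=pickle.load(open(n+"0.pkl","rb")); x,y,w,h=box; im=lowsat(p,box)
    sat=im.max(2)-im.min(2); m=np.clip(1-(sat-25)/60,0,1)
    m[im.max(2)<60]=0
    # fill interior
    mb=(m>.5).astype(np.uint8); n_,lab,st,_=cv2.connectedComponentsWithStats(mb); k=1+np.argmax(st[1:,4]); 
    cs,_=cv2.findContours((lab==k).astype(np.uint8),0,2); f=np.zeros_like(mb); cv2.drawContours(f,cs,-1,1,-1); er=cv2.erode(f,np.ones((3,3))); m[er>0]=1
    v,c=fit(p,box,m,lambda v:[place(rect,v[0],v[1],v[2],.010)]+([place(rect,v[0],v[1],v[2],.0)] if n=="scene" else []),[.532,-.119,.16],[.004,.004,.1]); out[n]=v
    print(n,c,v[:2]*1000,np.degrees(v[2]))
    r=render(p,[place(rect,*v,.010)],box); cv2.imwrite(f"pics/fh_{n}.png",cv2.resize(np.hstack([m,r])*255,None,fx=4,fy=4,interpolation=0))
    # lower disc
    b=im.min(2); mm=np.clip((b-135)/(205-135) if n=="top" else (b-140)/(175-140),0,1)
    cv2.imwrite(f"pics/fl_{n}.png",cv2.resize(mm*255,None,fx=6,fy=6,interpolation=0))
    P=disc_poly(14.5); best=[]
    import itertools
    for a in np.radians([60,100,140]):
        ff=[]
        x0,y0,w0,h0=(362,245,38,38) if n=="top" else (230,245,48,26)
        sub=mm[y0-y:y0-y+h0,x0-x:x0-x+w0]
        vv,cc=fit(p,(x0,y0,w0,h0),sub,lambda v:[place(P,v[0],v[1],v[2],.030)],[v[0],v[1],v[2]+a],[.004,.004,.2]); best.append((cc,vv))
    best.sort(key=lambda t:t[0]); 
    for cc,vv in best[:2]: print(" lower",cc,vv[:2]*1000,np.degrees(vv[2]))
E
cd pics; python3 -c "
import cv2,numpy as np
a=[cv2.imread(f) for f in ['fh_top.png','fh_scene.png']]
w=800
cv2.imwrite('fh.png',np.vstack([cv2.copyMakeBorder(i,0,0,0,w-i.shape[1],0) for i in a])[:600])"
```

```text
top 0.002752446346185533 [ 531.79740726 -117.99743156] 9.755943191697604
 lower 0.09162286331076885 [ 531.60870097 -117.77318881] 114.68370826986248
 lower 0.09167520535996704 [ 531.51287383 -118.20091369] 112.73704151426423
scene 0.019567168457797064 [ 531.79445231 -119.75088988] 8.838766970392953
 lower 0.09363405844992598 [ 532.08795547 -119.08206172] 112.37783133120013
 lower 0.09373225610002675 [ 532.32478595 -118.91409848] 113.07052960599802
```

View pics/fh.png

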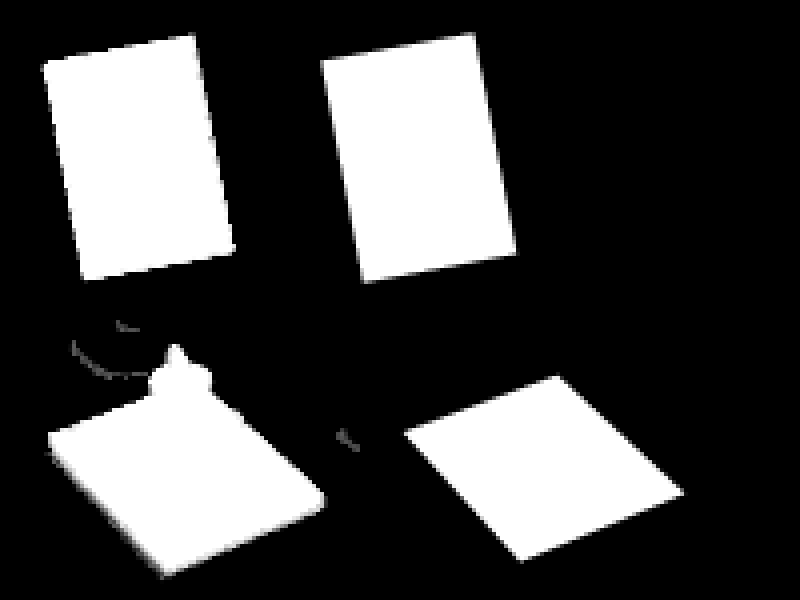

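```bash
python3 - <<'E' 2>/dev/null
import pickle; from fit import *
a=np.linspace(0,2*np.pi,60); circ=np.c_[16*np.cos(a),16*np.sin(a)]/1000
e=np.array([[10.5,0],[-10.5,0]])/1000
st=np.array([[6.5,3.5],[-6.5,3.5],[-6.5,-3.5],[6.5,-3.5]])/1000
for n,(x,y,w,h),sc in [("top",(360,243,42,42),14),("scene",(230,228,46,42),13)]:
    p=pickle.load(open(n+"0.pkl","rb")); im=p["pixels"][y:y+h,x:x+w,::-1].astype(float)
    im=np.clip((im-30)*1.7,0,255).astype(np.uint8); im=cv2.resize(im,None,fx=sc,fy=sc,interpolation=cv2.INTER_CUBIC)
    cv2.imwrite(f"pics/z_{n}.png",im)
    for pl,z,c in [(circ,.059,(0,255,0)),(circ,.054,(0,160,0)),(st,.030,(0,0,255)),(e,.078,(255,0,0)),(e,.059,(255,0,0))]:
        uv=(proj(p,place(pl,.5318,-.1185,np.radians(9.6),z))-[x-.5,y-.5])*sc
        cv2.polylines(im,[np.round(uv).astype(int)],True,c,1)
    cv2.imwrite(f"pics/zo_{n}.png",im)
    print(n,"grid origin",x,y,sc)
E
```

```text
top grid origin 360 243 14
scene grid origin 230 228 13
```

View pics/z_top.png

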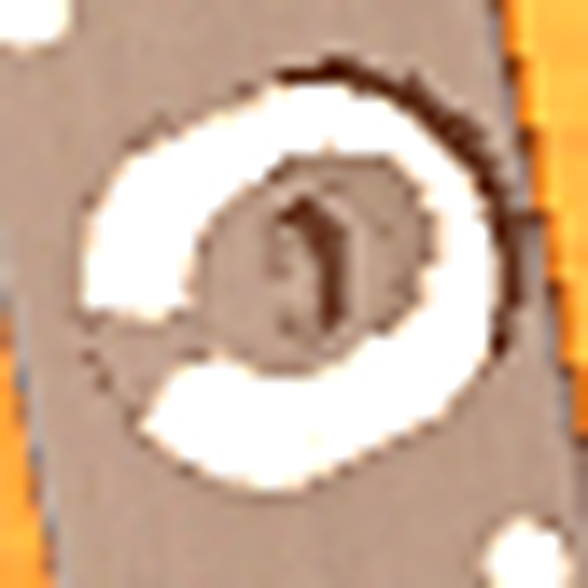

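View pics/zo_top.png

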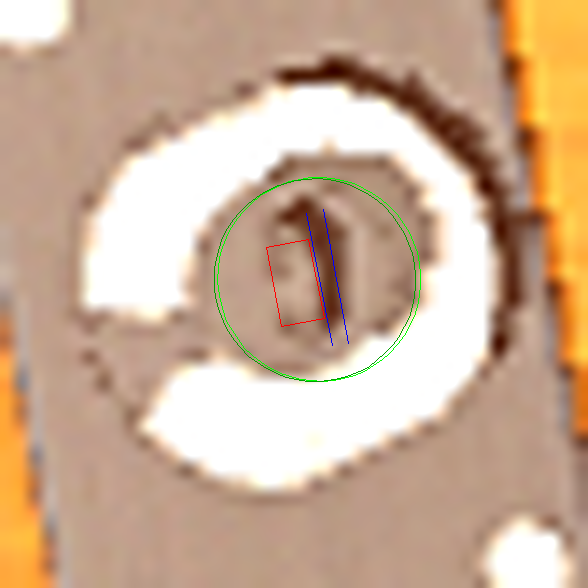

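View pics/zo_scene.png

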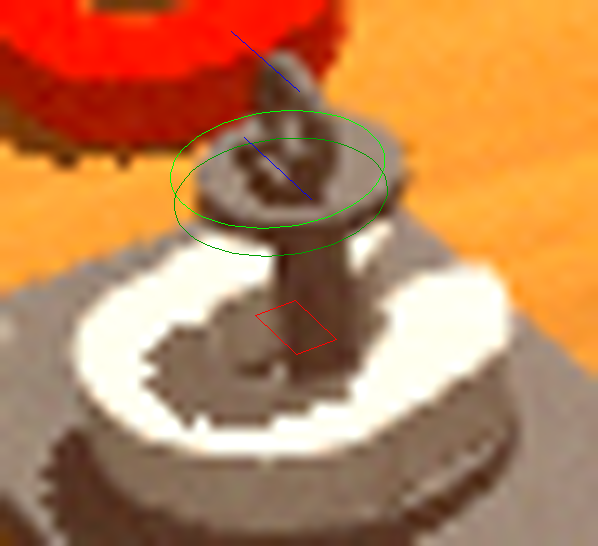

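```bash
python3 - <<'E' 2>/dev/null
import pickle; from fit import *
p=pickle.load(open("scene0.pkl","rb")); c=np.array([.5318,-.1185]); u=proj(p,[[*c,.0565]])[0]
R=np.array([[np.cos(.1676),np.sin(.1676)],[-np.sin(.1676),np.cos(.1676)]])
for d in [(22,-3),(22,-8),(22,-13),(18,-8)]:
    w=unproj(p,u+np.array(d)/13,.0565)[0,:2]; print(d,w*1000,R@(w-c)*1000)
# render overlay fits
a=np.linspace(0,2*np.pi,60); circ=np.c_[16*np.cos(a),16*np.sin(a)]/1000
st=np.array([[6.5,3.5],[-6.5,3.5],[-6.5,-3.5],[6.5,-3.5]])/1000
e=np.array([[10.5,0],[-10.5,0]])/1000
for off in [(1,5),(0,4),(2.,4.)]:
  w=c+R.T@np.array(off)/1000; ims=[]
  for n,(x,y,ww,h),sc in [("top",(366,243,34,42),12),("scene",(238,228,28,42),12)]:
    p=pickle.load(open(n+"0.pkl","rb")); im=p["pixels"][y:y+h,x:x+ww,::-1].astype(float)
    im=np.clip((im-30)*1.7,0,255).astype(np.uint8); im=cv2.resize(im,None,fx=sc,fy=sc,interpolation=cv2.INTER_CUBIC)
    for pl,z,col in [(circ,.059,(0,255,0)),(circ,.054,(0,160,0)),(st,.030,(0,0,255)),(st,.016,(0,0,255)),(e,.078,(255,0,0)),(e,.059,(255,0,0))]:
        uv=(proj(p,place(pl,*w,.1676,z))-[x-.5,y-.5])*sc
        cv2.polylines(im,[np.round(uv).astype(int)],True,col,1)
    ims.append(im)
  cv2.imwrite("pics/ov_%g_%g.png"%off,np.hstack(ims))
E
```

```text
(22, -3) [ 532.54814628 -115.27267657] [1.2760339  3.05729895]
(22, -8) [ 531.25088821 -114.81972824] [0.0725123  3.72030455]
(22, -13) [ 529.95044841 -114.36568515] [-1.13396384  4.38492033]
(18, -8) [ 530.97306047 -115.35811614] [-0.29123448  3.2358068 ]
```

View pics/ov_1_5.png

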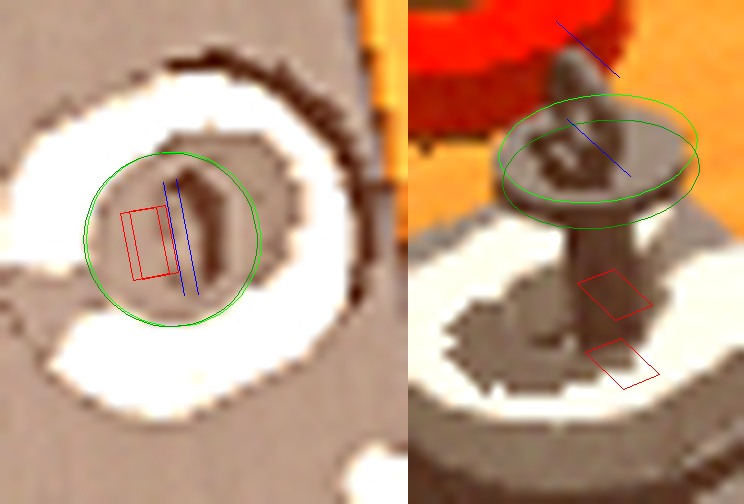

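View pics/ov_2_4.png

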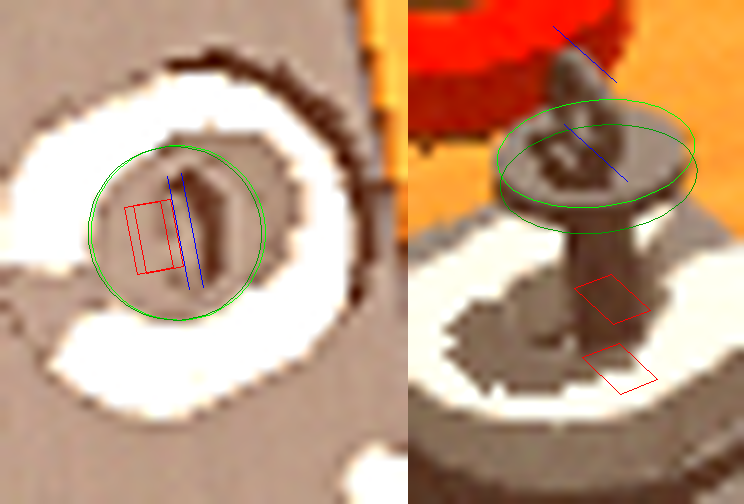

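```bash
cat > fit2.py <<'E'
import pickle; from fit import *
a=np.linspace(0,2*np.pi,60); circ=np.c_[16*np.cos(a),16*np.sin(a)]/1000
st=np.array([[6.5,3.5],[-6.5,3.5],[-6.5,-3.5],[6.5,-3.5]])/1000
P=disc_poly(14.5); yaw=np.radians(9.6); c0=np.array([.5318,-.1185])
R=np.array([[np.cos(yaw),np.sin(yaw)],[-np.sin(yaw),np.cos(yaw)]])
def hull(p,X): 
    return cv2.convexHull(proj(p,X).astype(np.float32))[:,0]
def rend(p,box,v):
    x,y,w,h=box; im=np.zeros((h*SS,w*SS),np.uint8)
    T=lambda uv:np.round(((uv-[x-.5,y-.5])*SS-.5)*256).astype(np.int32)
    cv2.fillPoly(im,[T(proj(p,place(P,v[0],v[1],v[2],.03)))],255,shift=8)
    sx,sy=v[3],v[4]
    for pl,z0,z1 in [(circ,.054,.059),(st,.016,.054)]:
        cv2.fillPoly(im,[T(hull(p,np.vstack([place(pl,sx,sy,yaw,z0),place(pl,sx,sy,yaw,z1)])))],0,shift=8)
    return cv2.resize(im,(w,h),interpolation=cv2.INTER_AREA)/255.
E
python3 - <<'E' 2>/dev/null
from fit2 import *
for n,box in [("top",(362,245,38,38)),("scene",(230,240,48,33))]:
    p=pickle.load(open(n+"0.pkl","rb")); x,y,w,h=box; im=p["pixels"][y:y+h,x:x+w].astype(float); b=im.min(2)
    print(np.percentile(b,[10,30,50,70,90,97]))
    m=np.clip((b-125)/(205-125),0,1) if n=="top" else np.clip((b-125)/(170-125),0,1)
    res=[]
    for dx in(-.003,0,.003):
      for dy in (-.005,-.002,.002,.005):
        o=R.T@np.array([dx,dy])
        x0=np.array([.532,-.1185,np.radians(113),c0[0]+o[0],c0[1]+o[1]]); st_=[.003,.003,.15,.003,.003]
        sim=np.vstack([x0]+[x0+np.eye(5)[i]*st_[i] for i in range(5)])
        r=minimize(lambda v:((rend(p,box,v)-m)**2).mean(),x0,method="Nelder-Mead",options=dict(initial_simplex=sim,xatol=1e-5,fatol=1e-8,maxiter=800)); res.append((r.fun,r.x))
    res.sort(key=lambda t:t[0])
    for f,v in res[:4]: print(n,round(f,5),(v[:2]*1000).round(1),np.degrees(v[2]).round(1),"stem",(v[3:]*1000).round(1),"rel",(R@(v[3:]-c0)*1000).round(1))
    cv2.imwrite(f"pics/f2_{n}.png",cv2.resize(np.hstack([m,rend(p,box,res[0][1])])*255,None,fx=8,fy=8,interpolation=0))
E
cd pics; python3 -c "
import cv2,numpy as np
a=[cv2.imread(f) for f in ['f2_top.png','f2_scene.png']]
w=800
cv2.imwrite('f2.png',np.vstack([cv2.copyMakeBorder(i,0,0,0,w-i.shape[1],0) for i in a])[:600])"
```

```text
[ 82. 108. 112. 119. 192. 199.]
top 0.02993 [ 531.2 -117.4] 113.4 stem [ 536.8 -121.9] rel [ 4.4 -4.2]
top 0.03027 [ 531.3 -117.3] 114.8 stem [ 536.8 -121.9] rel [ 4.4 -4.2]
top 0.03043 [ 531.4 -117.4] 115.9 stem [ 536.9 -121.8] rel [ 4.5 -4.1]
top 0.03044 [ 531.2 -117.5] 115.5 stem [ 536.8 -121.9] rel [ 4.4 -4.2]
[ 53.  64.  83. 101. 170. 173.]
scene 0.04254 [ 531.9 -119.1] 114.3 stem [ 531.4 -115.8] rel [0.1 2.7]
scene 0.04256 [ 532.  -119.1] 114.6 stem [ 530.7 -115.6] rel [-0.6  3.1]
scene 0.04274 [ 532.  -119.1] 112.6 stem [ 531.  -115.6] rel [-0.3  3. ]
scene 0.04287 [ 532.  -118.9] 114.4 stem [ 531.4 -115.9] rel [0.  2.6]
```

View pics/f2.png

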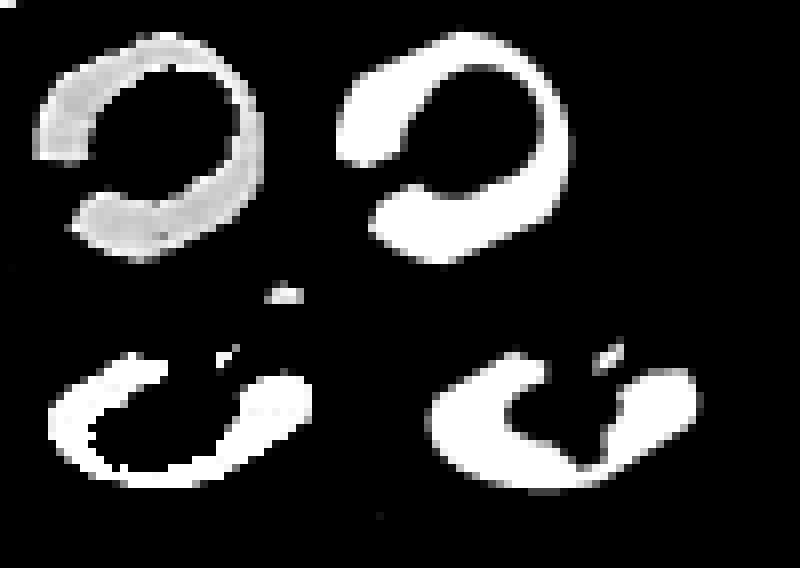

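```bash
cat >> fit2.py <<'E'
eye=np.array([[9,1.5],[-9,1.5],[-9,-1.5],[9,-1.5]])/1000
def rend2(p,box,v):
    x,y,w,h=box
    T=lambda uv:np.round(((uv-[x-.5,y-.5])*SS-.5)*256).astype(np.int32)
    def fill(im,uv,val): cv2.fillPoly(im,[T(uv)],val,shift=8)
    im=np.zeros((h*SS,w*SS),np.uint8)
    fill(im,proj(p,place(P,v[0],v[1],v[2],.03)),255)
    sx,sy,lx,ly=v[3:7]
    parts=[(circ,.054,.059),(st,.030,.054),(eye,.059,.076)]
    for pl,z0,z1 in parts:
        S=[]
        for z in(z0,z1):
            q=place(pl,sx,sy,yaw,z); q[:,0]+=lx*(z-.03); q[:,1]+=ly*(z-.03); q[:,2]=.03; S.append(q)
        fill(im,hull(p,np.vstack(S)),0)
    for pl,z0,z1 in [(circ,.054,.059),(st,.016,.054),(eye,.059,.076)]:
        fill(im,hull(p,np.vstack([place(pl,sx,sy,yaw,z0),place(pl,sx,sy,yaw,z1)])),0)
    return cv2.resize(im,(w,h),interpolation=cv2.INTER_AREA)/255.
E
cat > run2.py <<'E'
from fit2 import *
L0=[.1,-.5]
for n,box in [("top",(364,247,34,34)),("scene",(233,241,38,30))]:
    p=pickle.load(open(n+"0.pkl","rb")); x,y,w,h=box; im=p["pixels"][y:y+h,x:x+w].astype(float); b=im.min(2)
    m=np.clip((b-130)/(192-130),0,1) if n=="top" else np.clip((b-115)/(168-115),0,1)
    res=[]
    for dx in(-.002,.002):
      for dy in (-.004,0,.004):
       for L in ([.1,-.5],[.3,-.5]):
        o=R.T@np.array([dx,dy])
        x0=np.array([.532,-.1185,np.radians(113),c0[0]+o[0],c0[1]+o[1],*L]); st_=[.003,.003,.15,.003,.003,.15,.15]
        sim=np.vstack([x0]+[x0+np.eye(7)[i]*st_[i] for i in range(7)])
        r=minimize(lambda v:((rend2(p,box,v)-m)**2).mean(),x0,method="Nelder-Mead",options=dict(initial_simplex=sim,xatol=1e-5,fatol=1e-8,maxiter=1500)); res.append((r.fun,r.x))
    res.sort(key=lambda t:t[0])
    for f,v in res[:4]: print(n,round(f,5),(v[:2]*1000).round(1),np.degrees(v[2]).round(1),"stem",(v[3:5]*1000).round(1),"rel",(R@(v[3:5]-c0)*1000).round(1),v[5:].round(2))
    cv2.imwrite(f"pics/f3_{n}.png",cv2.resize(np.hstack([m,rend2(p,box,res[0][1])])*255,None,fx=8,fy=8,interpolation=0))
a=[cv2.imread(f"pics/f3_{f}.png") for f in ['top','scene']]
cv2.imwrite('pics/f3.png',np.vstack([cv2.copyMakeBorder(i,0,0,0,800-i.shape[1],cv2.BORDER_CONSTANT) for i in a])[:600])
E
python3 run2.py 2>/dev/null
```

```text
top 0.01349 [ 531.4 -117.7] 114.9 stem [ 531.9 -114. ] rel [0.8 4.5] [ 0.2  -0.44]
top 0.01371 [ 531.4 -118. ] 113.9 stem [ 532.1 -114.3] rel [1.  4.1] [ 0.19 -0.43]
top 0.01379 [ 531.4 -117.7] 114.7 stem [ 532.1 -114.4] rel [1. 4.] [ 0.19 -0.43]
top 0.01381 [ 531.5 -117.8] 114.8 stem [ 531.8 -114.1] rel [0.8 4.4] [ 0.2  -0.44]
scene 0.01304 [ 531.9 -118.8] 113.8 stem [ 531.2 -115.2] rel [-0.1  3.4] [ 0.26 -0.42]
scene 0.01312 [ 531.6 -118.9] 113.4 stem [ 531.3 -115. ] rel [0.1 3.6] [ 0.23 -0.43]
scene 0.01314 [ 531.8 -118.8] 113.9 stem [ 531.2 -115.4] rel [-0.1  3.2] [ 0.24 -0.41]
scene 0.0132 [ 531.7 -118.7] 113.6 stem [ 531.3 -114.9] rel [0.1 3.7] [ 0.24 -0.43]
```

View pics/f3.png

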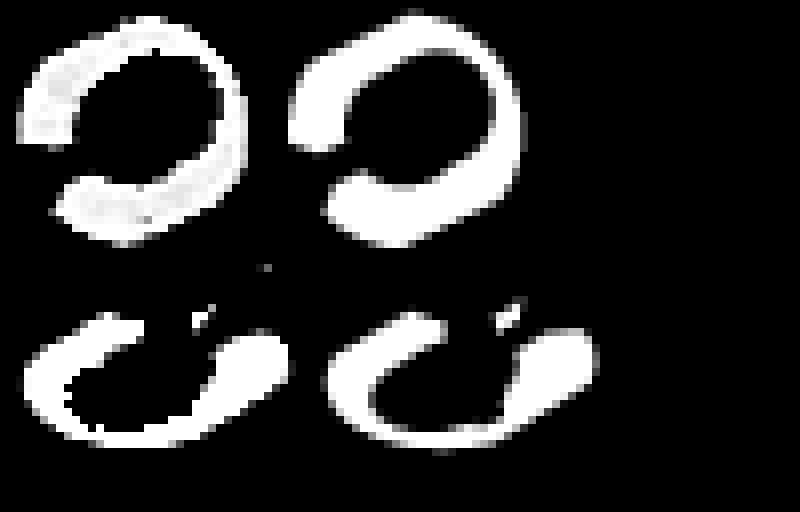

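arm_command(targets="0.022 0.076 -0.012 0 0 -0.0075 1; 0.045 0.152 -0.024 0 0 -0.015 1; 0.067 0.228 -0.036 0 0 -0.0225 1; 0.089 0.304 -0.048 0 0 -0.03 1; 0.111 0.380 -0.06 0 0 -0.0375 1")

```text
time_s: 1.72
ee_pos: [0.3234, -0.373, 0.3744]
ee_rot: [3.142, -0.0, 0.323]
wrist_force: [1.4, 0.3, -0.2]
finger_gap: 1.0
```

arm_command(targets="0.022 0.076 -0.012 0 0 -0.0075 1; 0.045 0.152 -0.024 0 0 -0.015 1; 0.067 0.228 -0.036 0 0 -0.0225 1; 0.089 0.304 -0.048 0 0 -0.03 1; 0.111 0.380 -0.06 0 0 -0.0375 1")

```text
time_s: 2.13
ee_pos: [0.3788, -0.1829, 0.3448]
ee_rot: [3.141, -0.001, 0.206]
wrist_force: [0.6, -0.2, -0.0]
finger_gap: 1.004
```

arm_command(targets="0.022 0.076 -0.012 0 0 -0.0075 1; 0.045 0.152 -0.024 0 0 -0.015 1; 0.067 0.228 -0.036 0 0 -0.0225 1; 0.089 0.304 -0.048 0 0 -0.03 1; 0.111 0.380 -0.06 0 0 -0.0375 1")

```text
time_s: 2.55
ee_pos: [0.4344, 0.0073, 0.315]
ee_rot: [3.141, -0.001, 0.088]
wrist_force: [0.7, -0.0, 0.3]
finger_gap: 1.002
```

arm_command(targets="0.022 0.075 -0.02 0 0 -0.0075 1; 0.045 0.149 -0.04 0 0 -0.015 1; 0.067 0.224 -0.06 0 0 -0.0225 1; 0.090 0.298 -0.08 0 0 -0.03 1; 0.1124 0.373 -0.11 0 0 -0.0376 1")

```text
time_s: 2.97
ee_pos: [0.4911, 0.1938, 0.2604]
ee_rot: [-3.141, -0.003, -0.03]
wrist_force: [0.6, -0.6, 1.6]
finger_gap: 1.0
```

arm_command(targets="0 0 0 0 0 0 1; 0 0 0 0 0 0 1; 0 0 0 0 0 0 1")

```text
time_s: 3.22
ee_pos: [0.4903, 0.1916, 0.2596]
ee_rot: [3.141, 0.001, -0.028]
wrist_force: [-0.5, -0.3, -0.2]
finger_gap: 1.0
```

arm_command(targets="0 0.0044 -0.03 0 0 0 1; 0 0.0044 -0.06 0 0 0 1; 0 0.0044 -0.09 0 0 0 1; 0 0.0044 -0.12 0 0 0 1; 0 0.0044 -0.14 0 0 0 1")

```text
time_s: 3.63
ee_pos: [0.4904, 0.1922, 0.1897]
ee_rot: [3.141, -0.001, -0.031]
wrist_force: [-1.2, 0.5, -0.1]
finger_gap: 1.002
```

arm_command(targets="0 0 -0.005 0 0 0 1; 0 0 -0.008 0 0 0 1; 0 0 -0.008 0 0 0 1")

```text
time_s: 3.88
ee_pos: [0.4908, 0.1933, 0.1866]
ee_rot: [-3.141, -0.001, -0.03]
wrist_force: [-0.4, 1.2, 0.3]
finger_gap: 1.001
```

```bash
python3 - <<'E'
from h import *
p=vision.get_image("top"); save(p,"grip_t.png",(205,235,90,90),6)
q=vision.get_image("scene"); save(q,"grip_s.png",(335,160,90,80),6)
s=bot.observe(); print(s["ee_pos"],s["ee_rot"],s["q"],s["wrist_force"])
E
cd pics; python3 -c "
import cv2,numpy as np
a,b=cv2.imread('grip_t.png'),cv2.imread('grip_s.png')
b=cv2.copyMakeBorder(b,0,60,0,0,0); i=np.hstack([a,b]); cv2.imwrite('grip.png',cv2.resize(i,None,fx=.74,fy=.74))"
```

```text
[0.49100812 0.1936457  0.18690103] [-3.14115603e+00 -1.76234795e-03 -2.91056261e-02] [ 2.26190456e-01  2.62144021e-01  1.92960469e+00 -2.77930918e-05
  9.48028449e-01  1.82610822e+00] [ 0.69473227 -0.24782228  0.49706606]
```

View pics/grip.png

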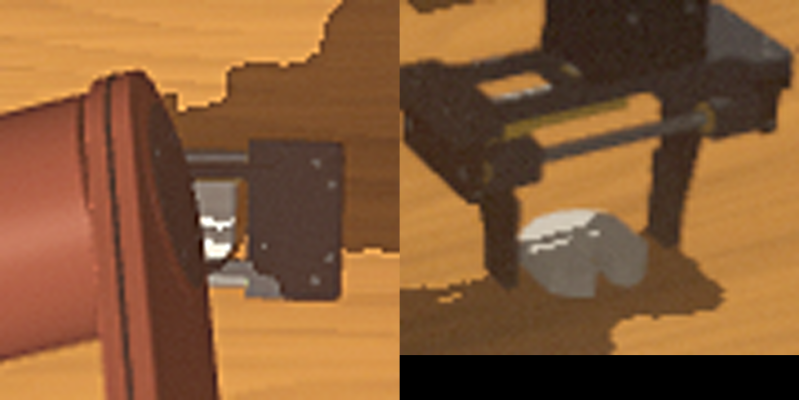

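The fingers stand either side of the disc at scene (375,217), so I'll close.

arm_command(targets="0 0 -0.003 0 0 0 0.5; 0 0 -0.003 0 0 0 0; 0 0 -0.003 0 0 0 -0.5; 0 0 -0.003 0 0 0 -1; 0 0 -0.003 0 0 0 -1")

```text
time_s: 4.4
ee_pos: [0.4904, 0.1938, 0.1844]
ee_rot: [-3.142, -0.0, -0.029]
wrist_force: [-0.1, -0.9, -0.4]
finger_gap: 0.711
```

arm_command(targets="0 0 0 0 0 0 -1; 0 0 0 0 0 0 -1; 0 0 0 0 0 0 -1; 0 0 0 0 0 0 -1; 0 0 0 0 0 0 -1")

```text
time_s: 4.82
ee_pos: [0.4904, 0.1938, 0.1844]
ee_rot: [-3.142, -0.0, -0.029]
wrist_force: [-0.2, 0.4, 1.1]
finger_gap: 0.66
```

arm_command(targets="0 0 0.03 0 0 0 -1; 0 0 0.08 0 0 0 -1; 0 0 0.14 0 0 0 -1; 0 -0.05 0.18 0 0 0 -1; 0 -0.1 0.2 0 0 0 -1")

```text
time_s: 5.23
ee_pos: [0.4911, 0.1442, 0.2871]
ee_rot: [-3.141, -0.004, -0.026]
wrist_force: [1.4, -0.3, -2.8]
finger_gap: 0.665
```

arm_command(targets="0 -0.07 0 0 0 0.01 -1; 0 -0.14 0 0 0 0.02 -1; 0 -0.21 0 0 0 0.03 -1; -0.01 -0.27 0 0 0 0.04 -1; -0.02 -0.32 0 0 0 0.05 -1")

```text
time_s: 5.65
ee_pos: [0.4798, -0.0182, 0.2839]
ee_rot: [3.141, 0.001, 0.129]
wrist_force: [0.1, 0.6, -2.9]
finger_gap: 0.663
```

arm_command(targets="-0.01 -0.05 0 0 0 0.0126 -1; -0.02 -0.1 0 0 0 0.0126 -1; -0.03 -0.15 0 0 0 0.0126 -1; -0.0356 -0.2 0 0 0 0.0126 -1; -0.0356 -0.2202 0 0 0 0.0126 -1")

```text
time_s: 6.07
ee_pos: [0.4618, -0.1287, 0.2838]
ee_rot: [3.141, 0.001, 0.166]
wrist_force: [1.1, 0.1, -2.4]
finger_gap: 0.66
```

```bash
python3 - <<'E'
from h import *
p=vision.get_image("top"); save(p,"a_t.png",(330,200,150,150),4)
q=vision.get_image("scene"); save(q,"a_s.png",(160,130,200,160),4)
s=bot.observe(); print(s["ee_pos"],s["ee_rot"],s["q"],s["wrist_force"],s["finger_gap"],s["time_s"])
E
```

```text
[ 0.46233655 -0.1277375   0.28398142] [-3.14146227e+00  4.03129514e-04  1.64983607e-01] [-4.34130665e-01 -3.42668831e-03  2.00907070e+00 -1.31910062e-04
  1.13635509e+00  9.71737626e-01] [ 0.49199797  0.96543532 -2.23381721] 0.6601419159026206 6.1667
```

View pics/a_s.png

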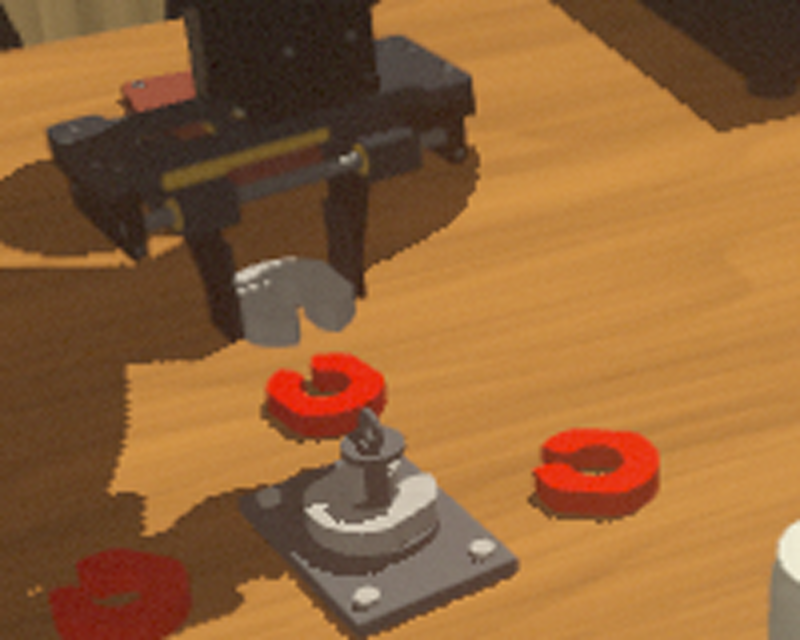

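View pics/a_t.png

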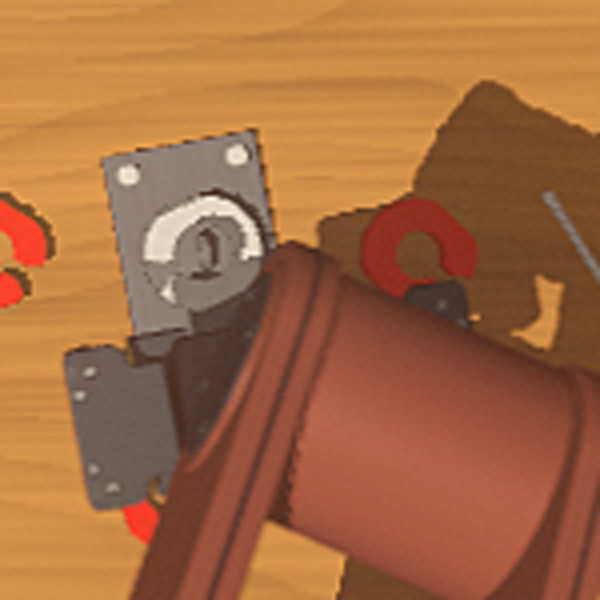

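```bash
cat > ov.py <<'E'
import sys; from fit import *
def overlay(name,crop,sc,view="scene",th=None,dx=0,dy=0,stem=(.5316,-.1146)):
    q=vision.get_image(view); s=bot.observe(); e=s["ee_pos"]; yaw=s["ee_rot"][2]
    t=yaw if th is None else th
    x,y,w,h=crop; im=cv2.resize(q["pixels"][y:y+h,x:x+w,::-1],None,fx=sc,fy=sc,interpolation=cv2.INTER_CUBIC)
    P=disc_poly(); z=e[2]-.1844
    for zz,c in((z,(255,0,0)),(z+.014,(0,255,0))):
        uv=(proj(q,place(P,e[0]+dx,e[1]+dy,t,zz))-[x-.5,y-.5])*sc; cv2.polylines(im,[np.round(uv).astype(int)],True,c,1)
    cv2.imwrite("pics/"+name,im); print(np.round(e,4),np.round(s["ee_rot"],3),np.round(s["wrist_force"],2),s["finger_gap"])
E
python3 -c "
from ov import *
overlay('o1.png',(205,180,60,50),12)"
```

```text
[ 0.4624 -0.1267  0.2839] [-3.141e+00  1.000e-03  1.660e-01] [-0.45  0.11 -3.4 ] 0.6587983772295192
```

View pics/o1.png

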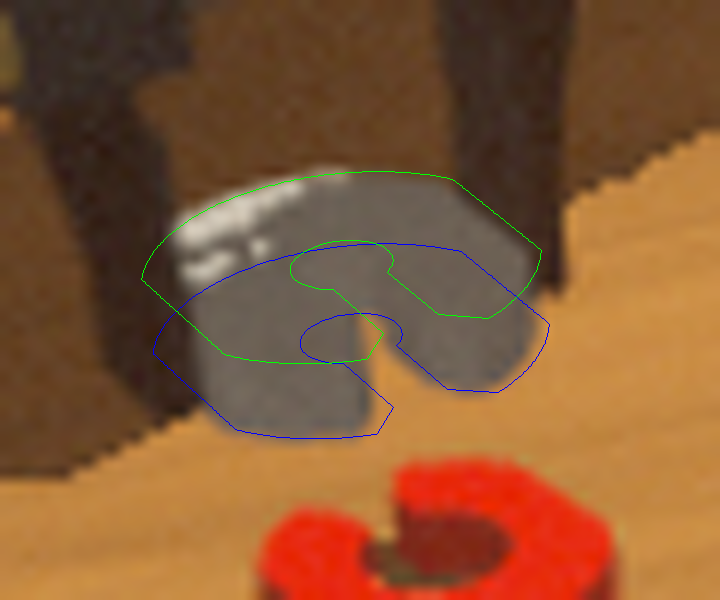

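```bash
python3 - <<'E'
from ov import *
import pickle
q=pickle.load(open("scene0.pkl","rb"))
u=proj(q,[[.4624,-.1267,.1]])[0]
for d in [(-14,0),(-14,-5),(0,-10)]: print(d,(unproj(q,u+np.array(d)/12,.1)[0]-[.4624,-.1267,.1])*1000)
P=disc_poly()
overlay('o2.png',(205,180,60,50),12,dx=-.001,dy=-.0022)
overlay('o3.png',(205,180,60,50),12,dx=-.001,dy=-.001,th=.166-.06)
a,b=[cv2.imread(f"pics/{k}.png") for k in("o2","o3")]
cv2.imwrite("pics/o23.png",cv2.resize(np.hstack([a,b]),None,fx=.55,fy=.55,interpolation=cv2.INTER_AREA))
E
```

```text
(-14, 0) [-1.10602697e+00 -2.09719613e+00 -2.77555756e-14]
(-14, -5) [-2.75585718e+00 -1.58681771e+00 -2.77555756e-14]
(0, -10) [-3.30075582e+00  1.02840220e+00 -2.77555756e-14]
[ 0.4624 -0.126   0.2838] [-3.14e+00  1.00e-03  1.67e-01] [-0.5   0.85 -3.33] 0.6631565398341968
[ 0.4625 -0.1256  0.2839] [-3.14e+00  1.00e-03  1.68e-01] [-0.09  0.79 -2.67] 0.6580214746102833
```

View pics/o23.png

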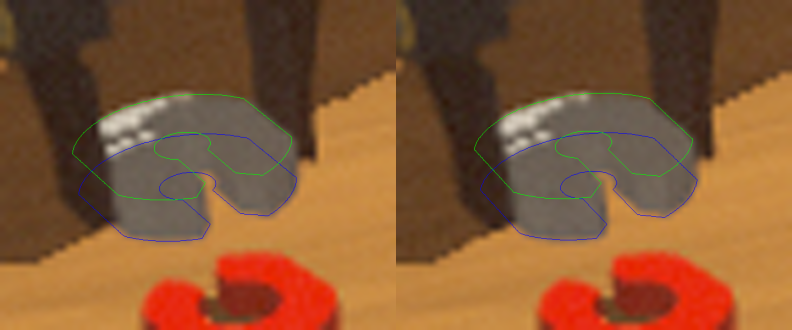

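arm_command(targets="0 0 -0.03 0 0 0 -1; 0 0 -0.06 0 0 0 -1; 0 0 -0.09 0 0 0 -1; 0 0 -0.115 0 0 0 -1; 0 0 -0.128 0 0 0 -1")

```text
time_s: 6.73
ee_pos: [0.462, -0.1247, 0.2185]
ee_rot: [-3.14, 0.002, 0.17]
wrist_force: [-0.8, 0.1, -2.5]
finger_gap: 0.662
```

arm_command(targets="0 0 0 0 0 0 -1; 0 0 0 0 0 0 -1; 0 0 0 0 0 0 -1; 0 0 0 0 0 0 -1; 0 0 0 0 0 0 -1")

```text
time_s: 7.15
ee_pos: [0.4631, -0.1264, 0.2212]
ee_rot: [3.141, -0.001, 0.168]
wrist_force: [-0.6, -0.5, -3.4]
finger_gap: 0.661
```

```bash
python3 -c "
from ov import *
overlay('o4.png',(210,205,65,55),12)"
```

```text
[ 0.463  -0.1265  0.2211] [ 3.141e+00 -1.000e-03  1.680e-01] [ 0.21 -0.05 -2.45] 0.6624911508609514
```

View pics/o4.png

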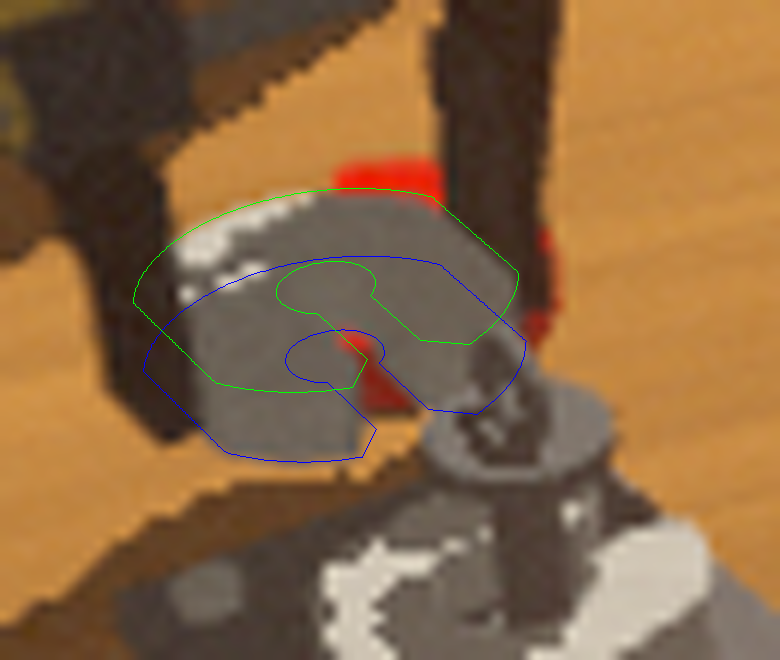

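arm_command(targets="0.01 0.003 -0.002 0 0 0 -1; 0.02 0.005 -0.002 0 0 0 -1; 0.03 0.007 -0.002 0 0 0 -1; 0.04 0.0085 -0.002 0 0 0 -1; 0.0493 0.0103 -0.002 0 0 0 -1")

```text
time_s: 7.62
ee_pos: [0.488, -0.1211, 0.2194]
ee_rot: [3.141, -0.0, 0.168]
wrist_force: [-0.2, 0.3, -2.0]
finger_gap: 0.661
```

arm_command(targets="0 0 0 0 0 0 -1; 0 0 0 0 0 0 -1; 0 0 0 0 0 0 -1; 0 0 0 0 0 0 -1; 0 0 0 0 0 0 -1")

```text
time_s: 8.03
ee_pos: [0.4871, -0.1212, 0.2192]
ee_rot: [-3.141, 0.0, 0.168]
wrist_force: [1.2, -0.5, -2.4]
finger_gap: 0.663
```

```bash
python3 -c "
from ov import *
overlay('o5.png',(215,205,65,55),12)"
```

```text
[ 0.4871 -0.1212  0.2193] [-3.142  0.     0.168] [ 0.01 -0.01 -2.41] 0.6626064497522157
```

View pics/o5.png

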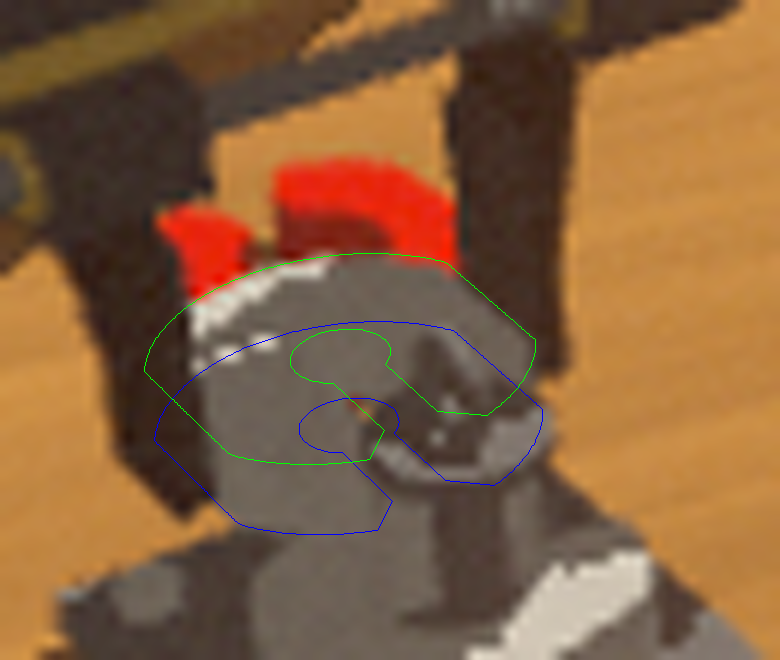

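```bash
python3 - <<'E'
from ov import *
q=vision.get_image("scene")
st=np.array([[6.5,3.5],[-6.5,3.5],[-6.5,-3.5],[6.5,-3.5]])/1000
for s in [(.532,-.1138),(.5313,-.1151)]:
    for z in(.025,.054):print(s,z,((proj(q,place(st,*s,.1676,z))-[214.5,204.5])*12).round(0).tolist())
y,x=205+int(580/12),215
print(q["pixels"][y,x+30:x+50].sum(1).tolist()); print(q["pixels"][y-2,x+30:x+50].sum(1).tolist())
E
```

```text
(0.532, -0.1138) 0.025 [[521.0, 606.0], [482.0, 571.0], [445.0, 585.0], [483.0, 621.0]]
(0.532, -0.1138) 0.054 [[505.0, 461.0], [466.0, 425.0], [429.0, 439.0], [467.0, 475.0]]
(0.5313, -0.1151) 0.025 [[512.0, 606.0], [474.0, 570.0], [437.0, 585.0], [475.0, 621.0]]
(0.5313, -0.1151) 0.054 [[496.0, 460.0], [457.0, 425.0], [420.0, 439.0], [458.0, 475.0]]
[266, 279, 281, 290, 303, 305, 237, 191, 190, 197, 199, 191, 246, 267, 316, 573, 575, 574, 580, 576]
[293, 282, 288, 299, 293, 296, 217, 195, 185, 207, 185, 196, 243, 280, 291, 296, 306, 294, 292, 293]
```

arm_command(targets="0.006 0.001 0 0 0 0 -1; 0.012 0.002 0 0 0 0 -1; 0.0178 0.003 0 0 0 0 -1; 0.0178 0.003 0 0 0 0 -1")

```text
time_s: 8.47
ee_pos: [0.4969, -0.1197, 0.2195]
ee_rot: [3.141, -0.001, 0.168]
wrist_force: [0.2, -0.4, -1.6]
finger_gap: 0.663
```

arm_command(targets="0.002 0.0003 0 0 0 0 -1; 0.004 0.0007 0 0 0 0 -1; 0.004 0.0007 0 0 0 0 -1; 0.004 0.0007 0 0 0 0 -1")

```text
time_s: 8.8
ee_pos: [0.4982, -0.1193, 0.2193]
ee_rot: [-3.142, 0.0, 0.168]
wrist_force: [-0.3, -0.0, -2.7]
finger_gap: 0.664
```

arm_command(targets="0.002 0.0003 0 0 0 0 -1; 0.004 0.0007 0 0 0 0 -1; 0.004 0.0007 0 0 0 0 -1; 0.004 0.0007 0 0 0 0 -1")

```text
time_s: 9.13
ee_pos: [0.5002, -0.119, 0.2194]
ee_rot: [3.142, -0.0, 0.168]
wrist_force: [-0.2, -0.3, -2.4]
finger_gap: 0.659
```

arm_command(targets="0.002 0.0003 0 0 0 0 -1; 0.004 0.0007 0 0 0 0 -1; 0.004 0.0007 0 0 0 0 -1")

```text
time_s: 9.38
ee_pos: [0.5024, -0.1187, 0.2194]
ee_rot: [3.141, -0.0, 0.168]
wrist_force: [0.3, -0.2, -3.0]
finger_gap: 0.662
```

arm_command(targets="0.002 0.0003 0 0 0 0 -1; 0.004 0.0007 0 0 0 0 -1; 0.004 0.0007 0 0 0 0 -1")

```text
time_s: 9.63
ee_pos: [0.5044, -0.1183, 0.2194]
ee_rot: [3.142, -0.0, 0.168]
wrist_force: [-0.2, -0.3, -3.1]
finger_gap: 0.663
```

arm_command(targets="0.003 0.0005 0 0 0 0 -1; 0.006 0.001 0 0 0 0 -1; 0.006 0.001 0 0 0 0 -1")

```text
time_s: 9.88
ee_pos: [0.5075, -0.1178, 0.2194]
ee_rot: [3.141, -0.0, 0.168]
wrist_force: [-0.2, 1.2, -3.1]
finger_gap: 0.664
```

arm_command(targets="0.003 0.0005 0 0 0 0 -1; 0.006 0.001 0 0 0 0 -1; 0.006 0.001 0 0 0 0 -1")

```text
time_s: 10.13
ee_pos: [0.5105, -0.1173, 0.2194]
ee_rot: [3.141, -0.0, 0.168]
wrist_force: [0.0, -0.2, -2.7]
finger_gap: 0.656
```

arm_command(targets="0.003 0.0005 0 0 0 0 -1; 0.006 0.001 0 0 0 0 -1; 0.006 0.001 0 0 0 0 -1")

```text
time_s: 10.38
ee_pos: [0.5135, -0.1168, 0.2194]
ee_rot: [3.141, -0.0, 0.168]
wrist_force: [0.7, 0.0, -2.6]
finger_gap: 0.663
```

arm_command(targets="0.003 0.0005 0 0 0 0 -1; 0.006 0.001 0 0 0 0 -1; 0.006 0.001 0 0 0 0 -1; 0.006 0.001 0 0 0 0 -1")

```text
time_s: 10.72
ee_pos: [0.5163, -0.1163, 0.2193]
ee_rot: [3.142, -0.0, 0.168]
wrist_force: [-0.2, -0.3, -2.3]
finger_gap: 0.663
```

```bash
python3 -c "
from ov import *
overlay('o6.png',(220,210,65,55),12)"
```

```text
[ 0.5162 -0.1163  0.2193] [-3.142  0.     0.168] [ 0.27  0.59 -2.44] 0.6668921708719866
```

View pics/o6.png

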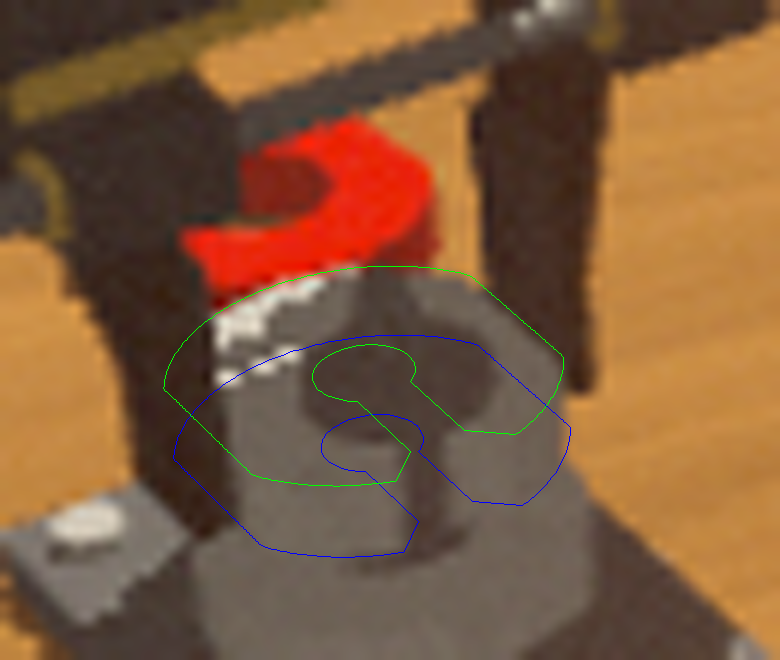

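arm_command(targets="-0.0002 0.001 0 0 0 0 -1; -0.0003 0.002 0 0 0 0 -1; -0.0003 0.002 0 0 0 0 -1")

```text
time_s: 11.02
ee_pos: [0.516, -0.1153, 0.2193]
ee_rot: [3.141, 0.0, 0.168]
wrist_force: [0.2, -0.4, -2.9]
finger_gap: 0.664
```

arm_command(targets="-0.0002 0.001 0 0 0 0 -1; -0.0002 0.001 0 0 0 0 -1")

```text
time_s: 11.18
ee_pos: [0.5159, -0.1151, 0.2193]
ee_rot: [3.141, -0.0, 0.168]
wrist_force: [0.5, -2.8, -4.9]
finger_gap: 0.662
```

arm_command(targets="-0.0002 0.001 0 0 0 0 -1; -0.0002 0.001 0 0 0 0 -1")

```text
time_s: 11.35
ee_pos: [0.5159, -0.1148, 0.2194]
ee_rot: [3.14, -0.0, 0.168]
wrist_force: [1.0, -5.2, -5.6]
finger_gap: 0.661
```

arm_command(targets="0.0003 -0.002 0 0 0 0 -1; 0.0007 -0.004 0 0 0 0 -1; 0.001 -0.006 0 0 0 0 -1; 0.001 -0.006 0 0 0 0 -1")

```text
time_s: 11.68
ee_pos: [0.5163, -0.1172, 0.2193]
ee_rot: [-3.141, -0.0, 0.168]
wrist_force: [0.4, -0.8, -2.6]
finger_gap: 0.665
```

arm_command(targets="0.0002 -0.001 0 0 0 0 -1; 0.0002 -0.001 0 0 0 0 -1")

```text
time_s: 11.85
ee_pos: [0.5165, -0.1177, 0.2194]
ee_rot: [-3.141, -0.0, 0.168]
wrist_force: [0.6, 0.2, -3.1]
finger_gap: 0.666
```

arm_command(targets="0.0002 -0.001 0 0 0 0 -1; 0.0002 -0.001 0 0 0 0 -1")

```text
time_s: 12.02
ee_pos: [0.5165, -0.1183, 0.2193]
ee_rot: [-3.142, 0.0, 0.168]
wrist_force: [0.5, -0.6, -2.7]
finger_gap: 0.668
```

arm_command(targets="0.0002 -0.001 0 0 0 0 -1; 0.0002 -0.001 0 0 0 0 -1")

```text
time_s: 12.18
ee_pos: [0.5166, -0.1186, 0.2193]
ee_rot: [-3.141, 0.0, 0.168]
wrist_force: [-0.2, 1.5, -2.3]
finger_gap: 0.659
```

arm_command(targets="0.0001 -0.0008 0 0 0 0 -1; 0.0001 -0.0008 0 0 0 0 -1")

```text
time_s: 12.35
ee_pos: [0.5166, -0.1188, 0.2193]
ee_rot: [-3.141, 0.0, 0.168]
wrist_force: [0.6, 4.1, -1.1]
finger_gap: 0.662
```

arm_command(targets="-0.0004 0.002 0 0 0 0 -1; -0.0008 0.0047 0 0 0 0 -1; -0.0008 0.0047 0 0 0 0 -1; -0.0008 0.0047 0 0 0 0 -1")

```text
time_s: 12.68
ee_pos: [0.5163, -0.117, 0.2193]
ee_rot: [3.141, -0.0, 0.168]
wrist_force: [-0.4, -0.8, -2.8]
finger_gap: 0.667
```

arm_command(targets="0.004 0.0007 0 0 0 0 -1; 0.008 0.0014 0 0 0 0 -1; 0.012 0.002 0 0 0 0 -1; 0.012 0.002 0 0 0 0 -1; 0.012 0.002 0 0 0 0 -1")

```text
time_s: 13.1
ee_pos: [0.5224, -0.1158, 0.2193]
ee_rot: [3.142, -0.0, 0.168]
wrist_force: [0.7, -0.1, -3.2]
finger_gap: 0.662
```

arm_command(targets="0.004 0.0007 0 0 0 0 -1; 0.008 0.0014 0 0 0 0 -1; 0.012 0.002 0 0 0 0 -1; 0.012 0.002 0 0 0 0 -1; 0.012 0.002 0 0 0 0 -1")

```text
time_s: 13.52
ee_pos: [0.5284, -0.1148, 0.2193]
ee_rot: [3.142, -0.0, 0.168]
wrist_force: [-0.2, -0.4, -1.9]
finger_gap: 0.666
```

arm_command(targets="0.002 0.0003 0 0 0 0 -1; 0.004 0.0007 0 0 0 0 -1; 0.004 0.0007 0 0 0 0 -1")

```text
time_s: 13.77
ee_pos: [0.5304, -0.1145, 0.2194]
ee_rot: [3.142, -0.0, 0.168]
wrist_force: [0.4, -0.0, -3.1]
finger_gap: 0.664
```

arm_command(targets="0.002 0.0003 0 0 0 0 -1; 0.002 0.0003 0 0 0 0 -1; 0.002 0.0003 0 0 0 0 -1")

```text
time_s: 14.02
ee_pos: [0.5313, -0.1143, 0.2193]
ee_rot: [3.142, -0.0, 0.168]
wrist_force: [0.4, -0.7, -3.3]
finger_gap: 0.657
```

arm_command(targets="0.001 0.0002 0 0 0 0 -1; 0.001 0.0002 0 0 0 0 -1; 0.001 0.0002 0 0 0 0 -1")

```text
time_s: 14.27
ee_pos: [0.5318, -0.1142, 0.2194]
ee_rot: [-3.142, -0.0, 0.168]
wrist_force: [0.9, 1.0, -2.8]
finger_gap: 0.663
```

arm_command(targets="0.001 0.0002 0 0 0 0 -1; 0.001 0.0002 0 0 0 0 -1")

```text
time_s: 14.43
ee_pos: [0.5323, -0.1141, 0.2194]
ee_rot: [3.142, -0.0, 0.168]
wrist_force: [0.6, -0.3, -3.0]
finger_gap: 0.663
```

arm_command(targets="0.001 0.0002 0 0 0 0 -1; 0.001 0.0002 0 0 0 0 -1")

```text
time_s: 14.6
ee_pos: [0.5328, -0.114, 0.2193]
ee_rot: [-3.142, -0.0, 0.168]
wrist_force: [-0.4, -0.5, -2.5]
finger_gap: 0.664
```

arm_command(targets="0.001 0.0002 0 0 0 0 -1; 0.001 0.0002 0 0 0 0 -1")

```text
time_s: 14.77
ee_pos: [0.5333, -0.1139, 0.2193]
ee_rot: [3.142, -0.0, 0.168]
wrist_force: [-0.2, -0.0, -3.2]
finger_gap: 0.66
```

arm_command(targets="0.001 0.0002 0 0 0 0 -1; 0.001 0.0002 0 0 0 0 -1")

```text
time_s: 14.93
ee_pos: [0.5337, -0.1138, 0.2193]
ee_rot: [-3.142, 0.0, 0.168]
wrist_force: [-1.2, -0.3, -2.8]
finger_gap: 0.665
```

arm_command(targets="0.001 0.0002 0 0 0 0 -1; 0.001 0.0002 0 0 0 0 -1")

```text
time_s: 15.1
ee_pos: [0.534, -0.1138, 0.2192]
ee_rot: [-3.141, 0.001, 0.168]
wrist_force: [-2.7, -1.0, -1.4]
finger_gap: 0.663
```

arm_command(targets="0.001 0.0002 0 0 0 0 -1; 0.001 0.0002 0 0 0 0 -1")

```text
time_s: 15.27
ee_pos: [0.5343, -0.1137, 0.2191]
ee_rot: [-3.141, 0.002, 0.168]
wrist_force: [-5.0, -1.6, -0.2]
finger_gap: 0.662
```

arm_command(targets="-0.003 -0.0005 0 0 0 0 -1; -0.0058 -0.001 0 0 0 0 -1; -0.0058 -0.001 0 0 0 0 -1; -0.0058 -0.001 0 0 0 0 -1; -0.0058 -0.001 0 0 0 0 -1")

```text
time_s: 15.68
ee_pos: [0.5321, -0.1141, 0.2195]
ee_rot: [3.141, -0.001, 0.168]
wrist_force: [-0.4, -0.8, -3.4]
finger_gap: 0.664
```

```bash
python3 -c "
from ov import *
overlay('o7.png',(220,210,65,55),12)
for _ in range(4): s=bot.observe(); print(s['time_s'],s['wrist_force'],s['moment'])"
```

```text
[ 0.532  -0.1141  0.2195] [ 3.141e+00 -1.000e-03  1.680e-01] [-0.74  0.74 -1.42] 0.6655879343313269
15.7333 [-0.74106053  0.73729674 -1.42217204] [ 0.03245331 -0.00549334 -0.04005095]
15.7333 [-0.74106053  0.73729674 -1.42217204] [ 0.03245331 -0.00549334 -0.04005095]
15.7333 [-0.74106053  0.73729674 -1.42217204] [ 0.03245331 -0.00549334 -0.04005095]
15.7333 [-0.74106053  0.73729674 -1.42217204] [ 0.03245331 -0.00549334 -0.04005095]
```

View pics/o7.png

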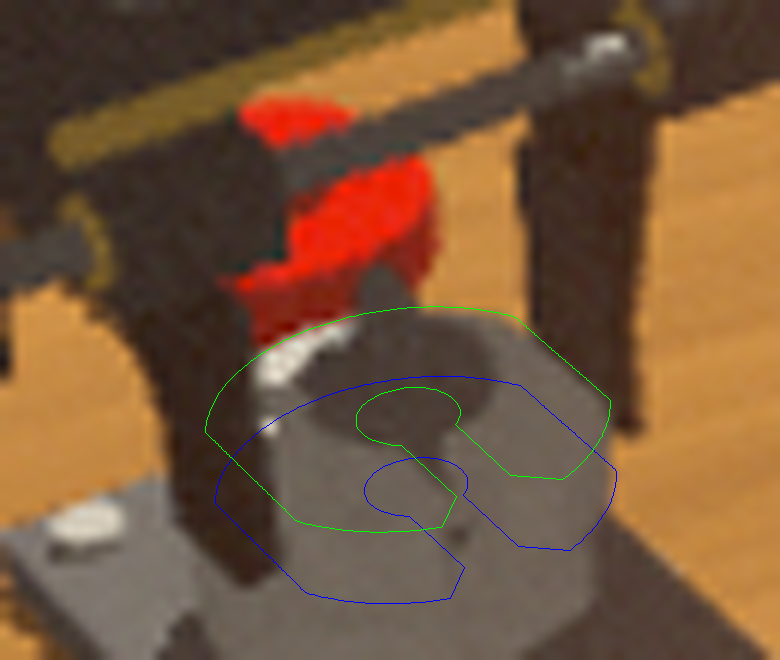

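arm_command(targets="0 0 0 0 0 -0.02 -1; 0 0 0 0 0 -0.04 -1; 0 0 0 0 0 -0.055 -1; 0 0 0 0 0 -0.055 -1")

```text
time_s: 16.07
ee_pos: [0.532, -0.1141, 0.2194]
ee_rot: [3.142, -0.0, -0.006]
wrist_force: [0.9, -0.4, -2.7]
finger_gap: 0.664
```

arm_command(targets="0 0 0 0 0 -0.02 -1; 0 0 0 0 0 -0.04 -1; 0 0 0 0 0 -0.055 -1; 0 0 0 0 0 -0.055 -1")

```text
time_s: 16.4
ee_pos: [0.532, -0.1141, 0.2194]
ee_rot: [-3.142, -0.0, -0.178]
wrist_force: [0.5, 0.3, -2.8]
finger_gap: 0.663
```

arm_command(targets="0 0 0 0 0 -0.02 -1; 0 0 0 0 0 -0.04 -1; 0 0 0 0 0 -0.055 -1; 0 0 0 0 0 -0.055 -1")

```text
time_s: 16.73
ee_pos: [0.5319, -0.1141, 0.2194]
ee_rot: [-3.142, -0.0, -0.35]
wrist_force: [0.3, 1.2, -2.7]
finger_gap: 0.66
```

arm_command(targets="0 0 0 0 0 -0.02 -1; 0 0 0 0 0 -0.04 -1; 0 0 0 0 0 -0.06 -1; 0 0 0 0 0 -0.06 -1")

```text
time_s: 17.07
ee_pos: [0.5319, -0.1141, 0.2194]
ee_rot: [-3.142, -0.0, -0.538]
wrist_force: [0.7, -0.4, -1.5]
finger_gap: 0.663
```

arm_command(targets="0 0 0 0 0 -0.02 -1; 0 0 0 0 0 -0.04 -1; 0 0 0 0 0 -0.06 -1; 0 0 0 0 0 -0.06 -1")

```text
time_s: 17.4
ee_pos: [0.5319, -0.1141, 0.2193]
ee_rot: [-3.142, -0.0, -0.726]
wrist_force: [0.4, 0.1, -2.2]
finger_gap: 0.663
```

arm_command(targets="0 0 0 0 0 -0.02 -1; 0 0 0 0 0 -0.04 -1; 0 0 0 0 0 -0.06 -1; 0 0 0 0 0 -0.06 -1")

```text
time_s: 17.73
ee_pos: [0.5319, -0.1141, 0.2193]
ee_rot: [-3.142, -0.0, -0.914]
wrist_force: [-0.8, 0.5, -3.0]
finger_gap: 0.66
```

arm_command(targets="0 0 0 0 0 -0.02 -1; 0 0 0 0 0 -0.04 -1; 0 0 0 0 0 -0.052 -1; 0 0 0 0 0 -0.052 -1; 0 0 0 0 0 -0.052 -1")

```text
time_s: 18.15
ee_pos: [0.5319, -0.1141, 0.2193]
ee_rot: [3.142, 0.0, -1.075]
wrist_force: [0.2, -0.3, -2.5]
finger_gap: 0.66
```

```bash
python3 -c "
from ov import *
overlay('o8.png',(220,210,65,55),12)
print(bot.observe()['q'])"
```

```text
[ 0.5319 -0.1141  0.2193] [-3.142  0.    -1.075] [ 1.02  0.68 -2.56] 0.6630695009575909
[-3.56367885e-01  2.42161083e-01  1.87855399e+00  5.18478098e-05
  1.02090675e+00  2.28973768e+00]
```

View pics/o8.png

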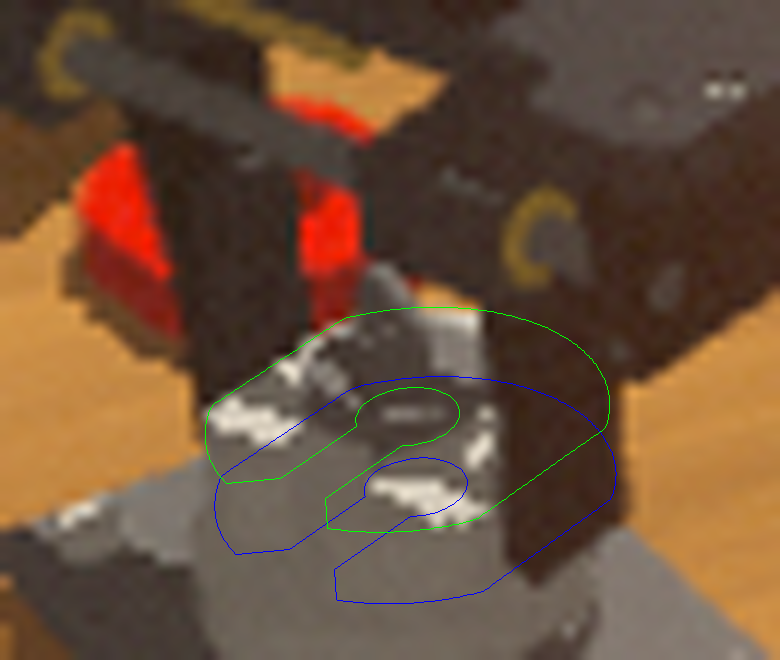

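arm_command(targets="0 0 -0.002 0 0 0 -1; 0 0 -0.004 0 0 0 -1; 0 0 -0.006 0 0 0 -1; 0 0 -0.007 0 0 0 -1; 0 0 -0.007 0 0 0 -1")

```text
time_s: 18.62
ee_pos: [0.5318, -0.1141, 0.2156]
ee_rot: [3.141, 0.0, -1.079]
wrist_force: [-0.0, -0.3, -3.0]
finger_gap: 0.665
```

arm_command(targets="0 0 -0.001 0 0 0 -1; 0 0 -0.001 0 0 0 -1; 0 0 -0.001 0 0 0 -1")

```text
time_s: 18.87
ee_pos: [0.5319, -0.1141, 0.2153]
ee_rot: [3.142, 0.0, -1.079]
wrist_force: [-0.2, -0.4, -2.5]
finger_gap: 0.662
```

arm_command(targets="0 0 -0.001 0 0 0 -1; 0 0 -0.001 0 0 0 -1; 0 0 -0.001 0 0 0 -1")

```text
time_s: 19.12
ee_pos: [0.5319, -0.1141, 0.2148]
ee_rot: [-3.142, -0.0, -1.079]
wrist_force: [-0.4, -0.9, -2.8]
finger_gap: 0.663
```

arm_command(targets="0 0 -0.0006 0 0 0 -1; 0 0 -0.0006 0 0 0 -1; 0 0 -0.0006 0 0 0 -1")

```text
time_s: 19.37
ee_pos: [0.5319, -0.1141, 0.2145]
ee_rot: [-3.142, 0.0, -1.079]
wrist_force: [0.4, 0.0, -2.6]
finger_gap: 0.666
```

arm_command(targets="0 0 -0.0006 0 0 0 -1; 0 0 -0.0006 0 0 0 -1; 0 0 -0.0006 0 0 0 -1")

```text
time_s: 19.62
ee_pos: [0.5319, -0.1141, 0.2144]
ee_rot: [-3.142, -0.0, -1.079]
wrist_force: [-0.8, 1.2, -0.4]
finger_gap: 0.66
```

arm_command(targets="0 0 -0.0006 0 0 0 -1; 0 0 -0.0006 0 0 0 -1; 0 0 -0.0006 0 0 0 -1")

```text
time_s: 19.87
ee_pos: [0.5319, -0.1142, 0.2144]
ee_rot: [3.142, -0.0, -1.079]
wrist_force: [-3.5, 0.4, 4.6]
finger_gap: 0.661
```

arm_command(targets="0 0 0.0005 0 0 0 -1; 0 0 0.0005 0 0 0 -1; 0 0 0.0005 0 0 0 0.5; 0 0 0.0005 0 0 0 0.8; 0 0 0.0005 0 0 0 1")

```text
time_s: 20.28
ee_pos: [0.532, -0.1142, 0.2141]
ee_rot: [-3.141, -0.001, -1.079]
wrist_force: [-0.3, -0.5, -0.3]
finger_gap: 0.808
```

arm_command(targets="0 0 0 0 0 0 1; 0 0 0 0 0 0 1; 0 0 0 0 0 0 1; 0 0 0 0 0 0 1")

```text
time_s: 20.62
ee_pos: [0.5319, -0.1141, 0.2141]
ee_rot: [3.142, -0.0, -1.079]
wrist_force: [0.2, -0.5, 0.7]
finger_gap: 0.987
```

```bash
python3 -c "
from ov import *
overlay('o9.png',(220,210,65,55),12)"
```

```text
[ 0.5319 -0.1141  0.2142] [-3.142 -0.    -1.079] [ 0.02 -0.44  0.19] 0.9909996094670098
```

View pics/o9.png

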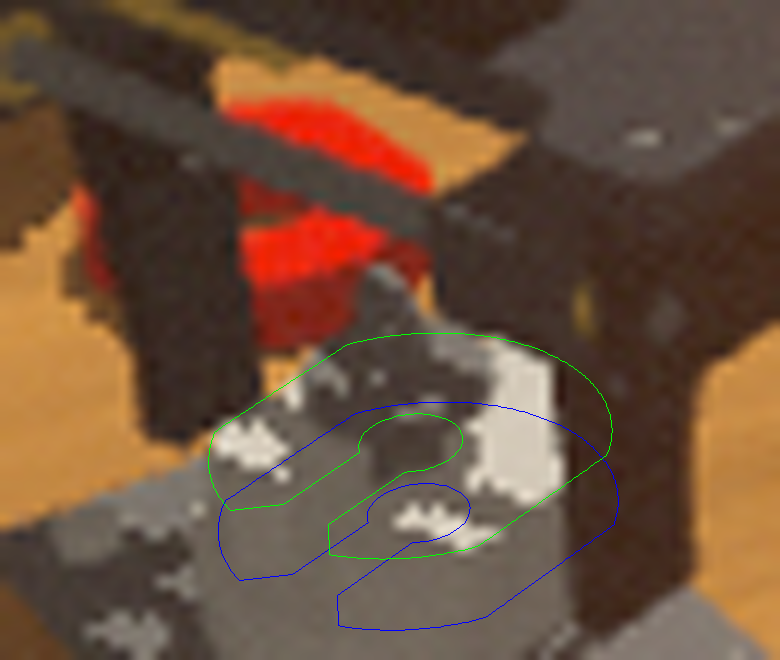

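arm_command(targets="0 0 0.02 0 0 0 1; 0 0 0.05 0 0 0 1; 0 0 0.1 0 0 0 1; 0 0 0.17 0 0 0 1; 0 0 0.24 0 0 0 1")

```text
time_s: 21.08
ee_pos: [0.5313, -0.1139, 0.3353]
ee_rot: [3.14, 0.001, -1.079]
wrist_force: [1.8, -0.4, -0.0]
finger_gap: 1.004
```

arm_command(targets="0 -0.08 0.05 0 0 0 1; 0 -0.16 0.1 0 0 0 1; 0 -0.23 0.1 0 0 0 1; 0 -0.3 0.1 0 0 0 1; 0 -0.37 0.1 0 0 0 1")

```text
time_s: 21.5
ee_pos: [0.5317, -0.3012, 0.3867]
ee_rot: [-3.14, -0.003, -1.079]
wrist_force: [-0.0, -0.0, 0.4]
finger_gap: 0.998
```

arm_command(targets="0 -0.05 0 0 0 0 1; 0 -0.08 0 0 0 0 1; 0 -0.08 0 0 0 0 1")

```text
time_s: 21.75
ee_pos: [0.5313, -0.3419, 0.3846]
ee_rot: [3.141, -0.001, -1.082]
wrist_force: [-0.7, 0.1, 0.5]
finger_gap: 1.002
```

```bash
python3 - <<'E'
from ov import *
import pickle
ims=[]
P=disc_poly()
for n,(x,y,w,h) in [("top",(355,235,50,50)),("scene",(222,225,60,60))]:
    q=vision.get_image(n); pickle.dump(q,open(n+"1.pkl","wb")); save(q,n+"1.png")
    im=cv2.resize(q["pixels"][y:y+h,x:x+w,::-1],(400,400),interpolation=cv2.INTER_CUBIC); ims.append(im)
    for k in ["disc","disc_mouth","lower_disc_mouth"]: print(n,k,[(round(d["score"],2),np.round(d["position"],1).tolist()) for d in spotter.pinpoint(q,k)][:4])
cv2.imwrite("pics/end.png",np.hstack(ims)); s=bot.observe(); print(s["ee_pos"],s["time_s"])
E
```

```text
top disc [(0.56, [379.2, 262.9])]
top disc_mouth [(0.64, [391.9, 255.7])]
top lower_disc_mouth [(0.84, [374.1, 338.4]), (0.81, [338.9, 268.9]), (0.7, [441.5, 275.8]), (0.26, [323.2, 158.0])]
scene disc [(0.8, [252.8, 253.9])]
scene disc_mouth [(0.57, [238.8, 256.9])]
scene lower_disc_mouth [(0.97, [294.9, 245.7]), (0.81, [230.8, 219.1]), (0.75, [263.9, 249.1]), (0.72, [177.0, 274.2])]
[ 0.53221527 -0.33791471  0.38437958] 22.15
```

View pics/end.png

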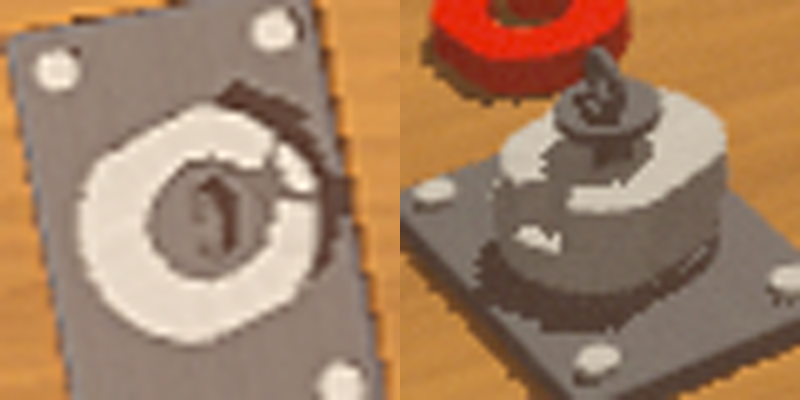

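View pics/scene1.png

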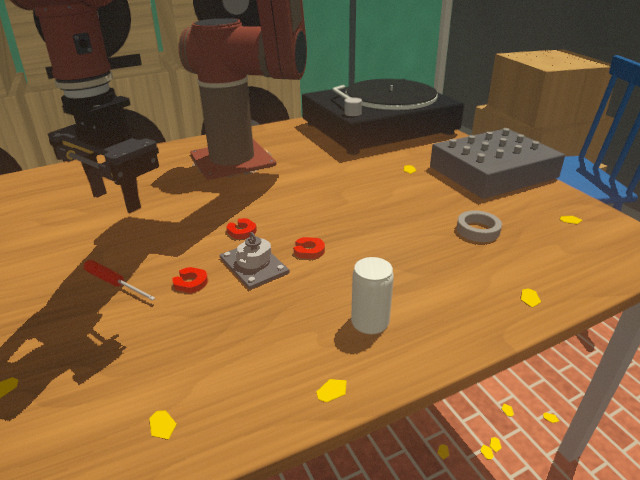

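The end pictures show the disc flat on the stack under the cap. Its slot points to upper right in the top picture, mouth at (392,256), and the lower slot pointed left. The can, tape and screwdriver look unmoved, and the gripper is well clear at scene (105,160), so I'm handing in.

```bash
python3 -c "
from h import *
print(bot.sign_off())"
```

```text
the job is handed in; nothing more can be done
None
```

The loose disc is on the hanger's stem, resting flat on the lower disc, with the two slots about 176° apart. I handed the job in at about 22 s of the 61 s allowed, and no verdict was reported.

- **Grasp:** I gripped the disc by its flats; the gap read about 57.5 mm against the nominal 58 mm.
- **Stem:** The pictures put the stem about 4 mm off the foot's centre line. With the disc's slot round it, I felt both slot walls and then the hole's end wall, with sideways forces up to about 5 N.
- **Turn:** I centred the disc and turned it about 71°, to a slot yaw of -62°. I felt no contact during the turn.
- **Seating:** I lowered the disc to a touch of about 7 N (2 to 3 N of it the disc's own weight), opened the fingers and withdrew.

**Last checks:** Both cameras show the disc flat under the cap and the gripper clear. The network's points for the disc and its mouth match the tool pose I released it at. The can, tape and screwdriver look unmoved.

**Not fully confirmed:**
- **Lower disc:** The new disc mostly hides it, so I couldn't re-measure its slot. That it did not move is inferred from the small forces; the 176° uses its slot angle from the start (about 114°).
- **Cameras:** While I held the disc, the scene camera put it about 2 mm from the tool pose. That is within the calibration error. The top camera agreed with the stem position I felt.

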